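# Refill the coffee machine's cleaning-tablet doser

## Task

Refill the cleaning-tablet doser: turn its clear cover anticlockwise by the orange grip until the grip points at the green dots, lift the cover off and put it down right way up on the counter, lay every tablet from the blue tray flat in the drum, one to a compartment, then put the cover back on with the grip towards the green dots and turn it clockwise until it stops at the red dots. Leave the mug, saucer, spoon and tub where they are.

Things in the scene. Friction and masses are not known exactly. Their poses are not given: they have to be found in the camera images.
- doser: Fixed doser: flat steel housing 250 (x) x 220 mm, deck 30 mm above the counter, with a round black drum 159 mm across. Drum wall and partitions end 66 mm above the counter. Partitions (3 mm thick, 16 mm high) make six equal wedge-shaped compartments, floor 50 mm above the counter; solid hub 40 mm across. Origin: drum axis at counter height, z up.
- locked_dot (a point): Red dot on the deck, on the doser's +x axis, 109 mm from the drum axis; its twin lies across the drum. The cover is locked when its grip points at the red dots: a fixed stop ends the clockwise turn there (0 degrees between cover x and doser x).
- open_dot (a point): Green dot on the deck, 48 degrees anticlockwise (from above) of the red dot, 109 mm from the drum axis; its twin lies across the drum. A metal rim round the drum holds the cover's two lugs down, except in two gaps at the green dots: the cover lifts off and goes on only with its grip within 12 degrees of them. It is a stiff fixed rim, with no spring or click.
- cover: Loose clear cover, 194 mm across, about 180 g: disc with a skirt, 30 mm tall without the grip. Origin: centre of the skirt's lower edge, z up: at counter height when put down flat, 40 mm above the doser's origin when fitted. Clears the drum by about 3 mm all round. The same after a half turn. Starts locked on the doser; anticlockwise from above opens it.
- grip (a point): Middle of the cover's orange bar grip, 43 mm above the cover's origin. The bar runs along the cover's x axis: 60 mm long, 14 mm wide, from 30 (disc top) to 56 mm above the cover's origin. Two orange lugs inside the skirt's lower edge lie below the two ends of the bar's line.
- tray: Shallow blue tray, fixed, 240 mm (its x) by 160 mm (its y), floor 3 mm thick, rim 7 mm above the counter. Origin: centre of its underside.
- well0 (a point): Point on the floor of drum compartment 0, at its middle, 52 mm from the drum's axis, 0 degrees anticlockwise of the doser's x axis; a circle 50 mm across round it is clear of the walls.
- well1 (a point): Point on the floor of drum compartment 1, at its middle, 52 mm from the drum's axis, 60 degrees anticlockwise of the doser's x axis; a circle 50 mm across round it is clear of the walls.
- well2 (a point): Point on the floor of drum compartment 2, at its middle, 52 mm from the drum's axis, 120 degrees anticlockwise of the doser's x axis; a circle 50 mm across round it is clear of the walls.
- well3 (a point): Point on the floor of drum compartment 3, at its middle, 52 mm from the drum's axis, 180 degrees anticlockwise of the doser's x axis; a circle 50 mm across round it is clear of the walls.
- well4 (a point): Point on the floor of drum compartment 4, at its middle, 52 mm from the drum's axis, 240 degrees anticlockwise of the doser's x axis; a circle 50 mm across round it is clear of the walls.
- well5 (a point): Point on the floor of drum compartment 5, at its middle, 52 mm from the drum's axis, 300 degrees anticlockwise of the doser's x axis; a circle 50 mm across round it is clear of the walls.
- tablet0: Round cleaning tablet, 32 mm across, 14 mm thick, 20 g, white below and pale blue above; it may be absent. Origin: its centre, z along its axis; either face may be up. At the start it lies flat in the tray.
- tablet1: Round cleaning tablet, 32 mm across, 14 mm thick, 20 g, white below and pale blue above; it may be absent. Origin: its centre, z along its axis; either face may be up. At the start it lies flat in the tray.
- tablet2: Round cleaning tablet, 32 mm across, 14 mm thick, 20 g, white below and pale blue above; it may be absent. Origin: its centre, z along its axis; either face may be up. At the start it lies flat in the tray.
- tablet3: Round cleaning tablet, 32 mm across, 14 mm thick, 20 g, white below and pale blue above; it may be absent. Origin: its centre, z along its axis; either face may be up. At the start it lies flat in the tray.
- tablet4: Round cleaning tablet, 32 mm across, 14 mm thick, 20 g, white below and pale blue above; it may be absent. Origin: its centre, z along its axis; either face may be up. At the start it lies flat in the tray.
- tablet5: Round cleaning tablet, 32 mm across, 14 mm thick, 20 g, white below and pale blue above; it may be absent. Origin: its centre, z along its axis; either face may be up. At the start it lies flat in the tray.
- tub: Bystander: white plastic jar with a blue lid that the tablets came in, 72 mm wide, 85 mm tall. Not to be disturbed. Origin: centre of its underside.
- mug: Bystander: white mug, 76 mm wide, 80 mm tall, its handle standing out 30 mm to its +y side. Not to be disturbed. Origin: centre of its underside.
- spoon: Bystander: spoon 150 mm long lying on the counter along its x axis. Not to be disturbed. Origin: on its lower side, about its middle.
- saucer: Bystander: white saucer 130 mm wide, 18 mm tall. Not to be disturbed. Origin: centre of its underside.
Not all that is in view belongs to the job. Leave any pink look-alike of the tablet0 alone.

How it is judged (in metres and radians):
On the way, in this order (a step that is already met when the one before it is completed fails the run):
1. the cover has been unlocked, lifted off and put down beside the doser (horizontal distance between cover and doser above 0.15 m and height (world z) of cover below 0.03 m), for 0.2 s.
2. with the cover off, every tablet lies flat in the drum, one to a compartment (horizontal distance between cover and doser above 0.12 m and z of tablet0 in the frame of doser between 0.053 and 0.061 m and (horizontal distance between tablet0 and well0 below 0.018 m or horizontal distance between tablet0 and well1 below 0.018 m or horizontal distance between tablet0 and well2 below 0.018 m or horizontal distance between tablet0 and well3 below 0.018 m or horizontal distance between tablet0 and well4 below 0.018 m or horizontal distance between tablet0 and well5 below 0.018 m) and z of tablet1 in the frame of doser between 0.053 and 0.061 m and (horizontal distance between tablet1 and well0 below 0.018 m or horizontal distance between tablet1 and well1 below 0.018 m or horizontal distance between tablet1 and well2 below 0.018 m or horizontal distance between tablet1 and well3 below 0.018 m or horizontal distance between tablet1 and well4 below 0.018 m or horizontal distance between tablet1 and well5 below 0.018 m) and z of tablet2 in the frame of doser between 0.053 and 0.061 m and (horizontal distance between tablet2 and well0 below 0.018 m or horizontal distance between tablet2 and well1 below 0.018 m or horizontal distance between tablet2 and well2 below 0.018 m or horizontal distance between tablet2 and well3 below 0.018 m or horizontal distance between tablet2 and well4 below 0.018 m or horizontal distance between tablet2 and well5 below 0.018 m) and z of tablet3 in the frame of doser between 0.053 and 0.061 m and (horizontal distance between tablet3 and well0 below 0.018 m or horizontal distance between tablet3 and well1 below 0.018 m or horizontal distance between tablet3 and well2 below 0.018 m or horizontal distance between tablet3 and well3 below 0.018 m or horizontal distance between tablet3 and well4 below 0.018 m or horizontal distance between tablet3 and well5 below 0.018 m) and z of tablet4 in the frame of doser between 0.053 and 0.061 m and (horizontal distance between tablet4 and well0 below 0.018 m or horizontal distance between tablet4 and well1 below 0.018 m or horizontal distance between tablet4 and well2 below 0.018 m or horizontal distance between tablet4 and well3 below 0.018 m or horizontal distance between tablet4 and well4 below 0.018 m or horizontal distance between tablet4 and well5 below 0.018 m) and z of tablet5 in the frame of doser between 0.053 and 0.061 m and (horizontal distance between tablet5 and well0 below 0.018 m or horizontal distance between tablet5 and well1 below 0.018 m or horizontal distance between tablet5 and well2 below 0.018 m or horizontal distance between tablet5 and well3 below 0.018 m or horizontal distance between tablet5 and well4 below 0.018 m or horizontal distance between tablet5 and well5 below 0.018 m)), for 0.2 s.
At the end, for the whole second after the job is handed in: Each tablet present lies flat on the floor of a compartment of its own (within 18 mm of its middle); the cover sits level on the drum (within 6 mm of centre, at most 2.5 mm high) and locked (x axis within 0.2 rad of the red dots); all at rest and released (z of tablet0 in the frame of doser between 0.053 and 0.061 m and (horizontal distance between tablet0 and well0 below 0.018 m or horizontal distance between tablet0 and well1 below 0.018 m or horizontal distance between tablet0 and well2 below 0.018 m or horizontal distance between tablet0 and well3 below 0.018 m or horizontal distance between tablet0 and well4 below 0.018 m or horizontal distance between tablet0 and well5 below 0.018 m) and z of tablet1 in the frame of doser between 0.053 and 0.061 m and (horizontal distance between tablet1 and well0 below 0.018 m or horizontal distance between tablet1 and well1 below 0.018 m or horizontal distance between tablet1 and well2 below 0.018 m or horizontal distance between tablet1 and well3 below 0.018 m or horizontal distance between tablet1 and well4 below 0.018 m or horizontal distance between tablet1 and well5 below 0.018 m) and z of tablet2 in the frame of doser between 0.053 and 0.061 m and (horizontal distance between tablet2 and well0 below 0.018 m or horizontal distance between tablet2 and well1 below 0.018 m or horizontal distance between tablet2 and well2 below 0.018 m or horizontal distance between tablet2 and well3 below 0.018 m or horizontal distance between tablet2 and well4 below 0.018 m or horizontal distance between tablet2 and well5 below 0.018 m) and z of tablet3 in the frame of doser between 0.053 and 0.061 m and (horizontal distance between tablet3 and well0 below 0.018 m or horizontal distance between tablet3 and well1 below 0.018 m or horizontal distance between tablet3 and well2 below 0.018 m or horizontal distance between tablet3 and well3 below 0.018 m or horizontal distance between tablet3 and well4 below 0.018 m or horizontal distance between tablet3 and well5 below 0.018 m) and z of tablet4 in the frame of doser between 0.053 and 0.061 m and (horizontal distance between tablet4 and well0 below 0.018 m or horizontal distance between tablet4 and well1 below 0.018 m or horizontal distance between tablet4 and well2 below 0.018 m or horizontal distance between tablet4 and well3 below 0.018 m or horizontal distance between tablet4 and well4 below 0.018 m or horizontal distance between tablet4 and well5 below 0.018 m) and z of tablet5 in the frame of doser between 0.053 and 0.061 m and (horizontal distance between tablet5 and well0 below 0.018 m or horizontal distance between tablet5 and well1 below 0.018 m or horizontal distance between tablet5 and well2 below 0.018 m or horizontal distance between tablet5 and well3 below 0.018 m or horizontal distance between tablet5 and well4 below 0.018 m or horizontal distance between tablet5 and well5 below 0.018 m) and horizontal distance between cover and doser below 0.006 m and z of cover in the frame of doser between 0.036 and 0.0425 m and angle between cover's own z axis and vertical below 0.05 rad and angle between the x axis of cover and the x axis of doser, either way round below 0.2 rad and linear speed of cover below 0.02 m/s); the robot touches nothing.
It fails at once if one of the bystanders (tub, mug, spoon, saucer) is pushed more than 4 cm from its place (distance of any of tub, mug, spoon, saucer from where it was at the start of the episode above 0.04 m).
Of tablet0, tablet1, tablet2, tablet3, tablet4, tablet5 only 4 to 6 are there at a start; the rules pass over those that are not, and their reading is None.
At some moment in a run one of tablet0, tablet1, tablet2, tablet3, tablet4, tablet5 may be knocked a few centimetres aside while the robot is not near it.
Once in a run the grip may slacken for a moment while it holds something.
It also fails if it takes over 210 s, if anything falls off the work surface, if the arm or the gripper's body presses on something with over 40 N, if the wrist force passes 120 N, or if a joint passes its speed limit or range.

## Robot

A 7-joint arm with a two-finger parallel gripper is mounted at the origin on the work surface. World frame = base frame: x ahead of the robot, y to its left, z up, the work surface at z = 0. Lengths are in m, angles in degrees, forces in N, time in s.
With the tool pointing down it reaches from about 0.425 to 0.875 m from the base axis. Payload 8.4 kg.
Tool frame: the origin (TCP) lies midway between the tips of the shut fingers; the grasp point (between the pads) lies 19 mm behind it (manip.grip_depth is the distance from the TCP to the grasp point, in m); z points along the fingers, y is the line along which they close (so a half turn about z gives the same grasp; the last joint's range is limited). The gripper opens to 85 mm and grips with 20 to 120 N. Pads are 22 mm wide; open, the fingers measure 114 mm over their backs; the gripper's body (76 mm by 85 mm) begins 54 mm behind the grasp point. The pads swing forward as they close: fully open they stand 13 mm farther back than shut.
Start: joints at [-81.429, 19.091, 2.286, 83.961, -0.768, 76.965, -3.352], TCP at [0.16, 0.63, 0.198] pointing down, gripper open.
Joint ranges: [-147.57, 147.57], [-21.85, 119.76], [-74.77, 79.35], [14.55, 137.4], [-85.83, 265.84], [4.83, 119.75], [-152.11, 152.11]. Speed limits (degrees/s): [127.2, 127.2, 159.86, 159.86, 180, 180, 180].

## Interface

Orientations are given as a 3x3 rotation matrix whose columns are the frame's x, y, z axes.
In Python, from bench import manip gives the robot as it stands. The module is installed in compiled form; this text tells all that it offers.
- The arm moves only by the tool servo_tool, never from a script. Its argument "increments" is a list of rows, each a list of 3 entries, a list of its own where there are three numbers: the finger opening in cm, from 0 to 8.54, then the shift along the tool's x, y, z in cm, then the turn, a rotation vector about the tool's x, y, z in degrees. In form: [[claw, [dx, dy, dz], [rx, ry, rz]], ...]. A call has 1 to 8 rows; each row shifts and turns the commanded pose from where the row before left it, along the tool's axes as they then stand; what a row does not reach is not made up. A row lasts 1/12 s, in which the tool goes at most 41.7 mm and 7.16 degrees, less where a joint would pass 70% of its speed; a pose out of reach is approached as far as the arm can. A call with a gripper value outside its range is refused whole. The fingers move at their own pace and stop on an object; "squeeze" is the grip in N (left out, the last holds). Time passes only in rows, so rows that do not move let the fingers close. It gives the time, the measured TCP pose, the force, the opening and the grip force at its end, in the units of the state.
- manip.state(): the state, without advancing time (a new reading comes with each control period).
- manip.snapshot(name): name is "scene" or "top" or "wrist"; returns the picture (384x512x3 uint8, blue, green, red); there is no depth.
- manip.get_calibration(name): a dict with "fx", "fy", "cx", "cy" (pixels), "rvec" (rotation vector, rad) and "tvec" (3), from world to camera coordinates, as OpenCV has them; the wrist camera has in their place "mount" (4x4, takes a point from camera to tool coordinates, whose origin is the TCP and whose axes are the flange's). Camera axes: x right, y down, z forward; pixel columns grow to the right and rows downward; lengths in m; the calibration is good to about 2 mm. The wrist camera is an equidistant fisheye: a pixel r from the principal point sees the ray r / f radians off the axis. A picture is of the moment at which its call begins: read the wrist's pose just before it. get_calibration takes no time and is no camera call.
- manip.hand_in(): hands the job in; it is judged then, once.
The state is a dict: "time_s": time; "joint_pos": joint angles; "qvel": joint speeds; "joint_torque": joint torques, N m; "ee_pos": TCP position; "tool_rot": TCP orientation; "ft_force": force on the tool from outside, world axes, zero at the start; "ft_torque": the same for the moment, N m; "width": opening from 0.0 (shut) to 1.0 (fully open); "grasp_force": force on a finger pad.
Only numpy, scipy, OpenCV 4.12 (cv2) and the standard library are available. Lean on these libraries where they do the work, as an engineer would, in place of code of your own. Each camera call takes 0.05 s, during which the arm holds its last target. There are 200 camera calls.

## Working session

There is one attempt and no reset: what is moved stays moved. The work goes in short steps, Python scripts to look and compute and a tool call to move; the robot and the scene stay as the last step left them, time stands still between calls to the robot, and variables do not carry over. Pictures are saved under pics/ and viewed, at most 14 in all, crops included, and the job is handed in when it is done.

Besides the shell and the picture viewer there is one more tool, called after ">>>" as name([rows], argument=value, ...), one row to a line, values as JSON. servo_tool: Moves the arm, as the interface text tells. Its arguments: {"type":"object","properties":{"increments":{"type":"array"},"squeeze":{"type":"number"}},"required":["increments"]}

```bash
mkdir -p pics; ls; python3 - <<'E'
from bench import manip
import cv2
for n in("scene","top"):
    im=manip.snapshot(n); cv2.imwrite(f"pics/{n}0.png",im)
    print(n,manip.get_calibration(n))
print(manip.get_calibration("wrist"),manip.grip_depth); print(manip.state())
E
```

```text
pics
scene {'fx': 474.82016977633776, 'fy': 474.82016977633776, 'cx': 249.65423674558514, 'cy': 193.85998370982722, 'rvec': array([ 2.21506576,  0.94975911, -0.38583418]), 'tvec': array([-0.39875527, -0.22359111,  1.47734574])}
top {'fx': 408.4190615343759, 'fy': 408.4190615343759, 'cx': 254.18058609303625, 'cy': 195.92038355126456, 'rvec': array([ 2.14678645, -2.08406236,  0.21892375]), 'tvec': array([-0.00662372,  0.57080105,  1.04857355])}
{'fx': 297.3186396354542, 'fy': 297.3186396354542, 'cx': 251.4117790114513, 'cy': 191.42037019890333, 'mount': array([[-3.01195783e-04, -9.63519218e-01, -2.67638984e-01,
         6.70301515e-02],
       [ 9.99999915e-01, -2.14915056e-04, -3.51671377e-04,
        -8.16735880e-04],
       [ 2.81322482e-04, -2.67639067e-01,  9.63519201e-01,
        -1.77515386e-01],
       [ 0.00000000e+00,  0.00000000e+00,  0.00000000e+00,
         1.00000000e+00]])} 0.0187
{'time_s': 0.1, 'joint_pos': array([-81.43055582,  19.12542171,   2.28511861,  84.00504131,
        -0.76778887,  76.96444555,  -3.35035818]), 'qvel': array([ 0.05680132, -0.10611069,  0.04657046, -0.19092468, -0.06753454,
        0.0554322 , -0.05835177]), 'joint_torque': array([ 3.58004552e-03, -6.60019040e+01,  1.37001693e+00, -4.06475651e+01,
        1.70689059e-02,  8.76760430e-03,  6.05730906e-05]), 'ee_pos': array([0.15995731, 0.6295527 , 0.1967443 ]), 'tool_rot': array([[-9.69217417e-01,  2.46206287e-01, -2.50096353e-04],
       [ 2.46206396e-01,  9.69216457e-01, -1.36778652e-03],
       [-9.43601383e-05, -1.38725784e-03, -9.99999033e-01]]), 'ft_force': array([-0.47054574, -0.18470073, -0.68029645]), 'ft_torque': array([0.05175455, 0.00022654, 0.01621913]), 'grasp_force': 0.0, 'width': 1.0006976719337686}
```

```bash
python3 -c "
import cv2
im=cv2.imread('pics/top0.png');cv2.imwrite('pics/top0b.png',cv2.resize(im,(800,600),interpolation=cv2.INTER_CUBIC))"
```

```text
(no output)
```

View pics/top0b.png

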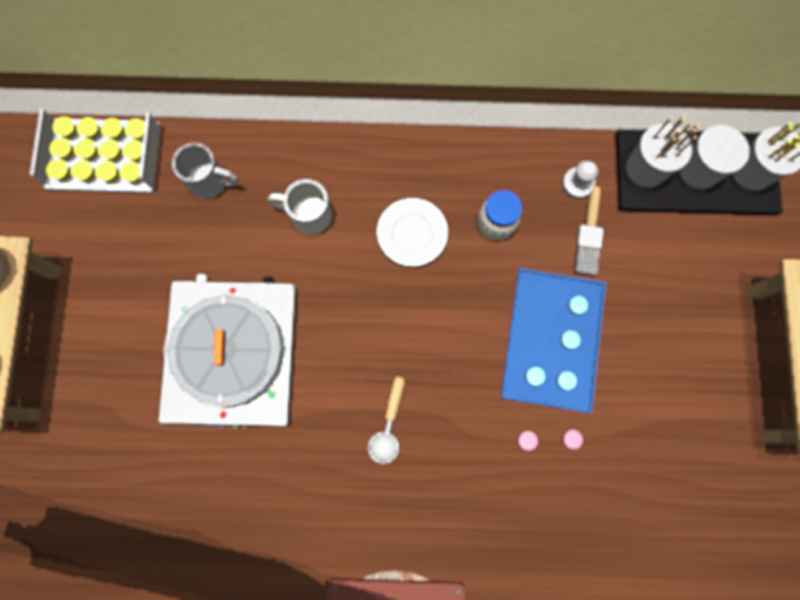

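View pics/scene0.png

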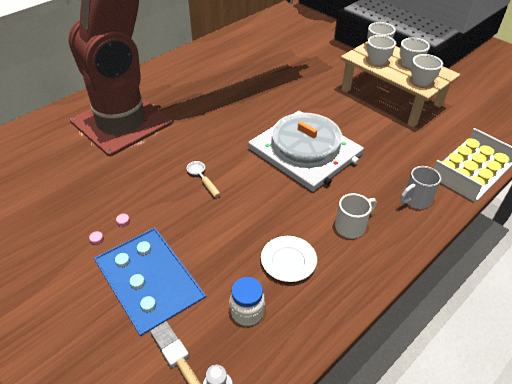

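Top view (800×600): the doser's drum is at about (226,351), with red dots at (233,290) and (223,414) and green dots at (185,310) and (271,394). The grip is at (219,347). Four tablets lie in the tray at (579,305), (571,340), (536,376) and (568,380), and two pink decoys are outside it. The mug, saucer, tub and spoon lie between doser and tray.

```bash
cat > h.py <<'E'
import numpy as np, cv2
from bench import manip
from scipy.spatial.transform import Rotation as R
def ray(cam,uv,st=None):
    c=manip.get_calibration(cam); u,v=uv
    if cam=="wrist":
        d=np.array([u-c['cx'],v-c['cy']])/c['fx']; r=np.linalg.norm(d)
        dc=np.r_[d/r*np.sin(r),np.cos(r)] if r>1e-9 else np.array([0,0,1.])
        M=np.array(c['mount']); T=np.array(st['tool_rot']); p=np.array(st['ee_pos'])
        return p+T@M[:3,3], T@M[:3,:3]@dc
    Rm=R.from_rotvec(c['rvec']).as_matrix()
    return -Rm.T@c['tvec'], Rm.T@np.array([(u-c['cx'])/c['fx'],(v-c['cy'])/c['fy'],1])
def at(cam,uv,z,st=None):
    o,d=ray(cam,uv,st); return o+d*(z-o[2])/d[2]
def proj(cam,P,st=None):
    c=manip.get_calibration(cam); P=np.array(P,float)
    if cam=="wrist":
        M=np.array(c['mount']); q=M[:3,:3].T@(np.array(st['tool_rot']).T@(P-st['ee_pos'])-M[:3,3])
        r=np.arctan2(np.hypot(*q[:2]),q[2]); return np.array([c['cx'],c['cy']])+c['fx']*r*q[:2]/np.hypot(*q[:2])
    q=R.from_rotvec(c['rvec']).as_matrix()@P+c['tvec']
    return np.array([c['cx']+c['fx']*q[0]/q[2],c['cy']+c['fy']*q[1]/q[2]])
def blobs(im,lo,hi,amin=3,amax=5000):
    m=cv2.inRange(cv2.cvtColor(im,cv2.COLOR_BGR2HSV),lo,hi)
    n,_,s,c=cv2.connectedComponentsWithStats(m)
    return [(c[i].round(1),s[i,4]) for i in range(1,n) if amin<=s[i,4]<=amax]
E
cat > a.py <<'E'
from h import *
np.set_printoptions(precision=4,suppress=True)
im=cv2.imread("pics/top0.png"); sc=cv2.imread("pics/scene0.png")
for nm,i in(("top",im),("scene",sc)):
    for k,lo,hi,z in(("tab",(82,40,150),(98,160,255),.017),("orange",(5,150,120),(18,255,255),.096),("red",(0,150,120),(4,255,255),.03),("red2",(174,150,120),(180,255,255),.03),("green",(55,110,80),(85,255,255),.03),("pink",(160,40,150),(176,170,255),.014)):
        for c,a in blobs(i,lo,hi):
            p=at(nm,c,z)
            print(nm,k,c,a,p)
E
python3 a.py; python3 - <<'E'
from h import *
print(proj("top",[.16,.63,.2]),proj("scene",[.16,.63,.2]))
for n,uv,z in(("mug",(310,222),0),("saucer",(412,232),0.01),("tub",(499,222),0),("spoon",(384,447),0),("spoontop",(399,378),0),
 ("dcorn",(172,283),.03),("dcorn",(295,284),.03),("dcorn",(289,425),.03),("dcorn",(161,424),.03),("t1",(521,270),0.007),("t2",(606,283),0.007),("t3",(592,411),0.007),("t4",(504,399),0.007)):
    print(n,at("top",(uv[0]*.64,uv[1]*.64),z).round(3))
E
```

```text
top tab [369.8 194.8] 107 [ 0.5923 -0.3154  0.017 ]
top tab [364.9 217. ] 108 [ 0.5286 -0.3     0.017 ]
top tab [342.7 240.2] 101 [ 0.4621 -0.2371  0.017 ]
top tab [362.6 243.3] 114 [ 0.4552 -0.2918  0.017 ]
top orange [ 1.7 74.7] 10 [0.8851 0.7206 0.096 ]
top orange [ 8.2 77.8] 38 [0.8764 0.7012 0.096 ]
top orange [12.3 95.9] 380 [0.823  0.6819 0.096 ]
top orange [130.2  78.2] 89 [0.886  0.3639 0.096 ]
top orange [105.5  80.2] 4 [0.8778 0.4317 0.096 ]
top orange [161.4  79. ] 14 [0.8864 0.2773 0.096 ]
top orange [183.9  79.7] 26 [0.8863 0.2148 0.096 ]
top orange [198.9  79.6] 21 [0.8879 0.1733 0.096 ]
top orange [154.8  82.2] 5 [0.8762 0.2949 0.096 ]
top orange [170.4  83.1] 14 [0.8749 0.2515 0.096 ]
top orange [212.3  80.6] 19 [0.8861 0.136  0.096 ]
top orange [220.8  80.4] 5 [0.8874 0.1124 0.096 ]
top orange [224.3  81. ] 3 [0.886  0.1026 0.096 ]
top orange [232.1  80.8] 9 [0.8873 0.081  0.096 ]
top orange [240.5  81. ] 4 [0.8874 0.0577 0.096 ]
top orange [248.5  81.2] 4 [0.8875 0.0355 0.096 ]
top orange [255.6  81.3] 9 [0.8878 0.0158 0.096 ]
top orange [261.9  81.9] 7 [ 0.8866 -0
[... 28231 characters left out ...]
[168.2 382. ] 5 [ 0.7964 -0.3995  0.096 ]
scene red [335.5 162.5] 8 [0.5972 0.3072 0.03  ]
scene green [343.  143.4] 8 [0.5603 0.3858 0.03  ]
scene green [267.5 145. ] 8 [0.4163 0.2248 0.03  ]
scene pink [121.9 218.7] 71 [ 0.3527 -0.224   0.014 ]
scene pink [ 95.1 236.2] 81 [ 0.3557 -0.3016  0.014 ]
[-36.77481288 359.79186068] [300.94291307  12.79991294]
mug [0.739 0.179 0.   ]
saucer [ 0.722 -0.013  0.01 ]
tub [ 0.75  -0.176 -0.   ]
spoon [0.331 0.026 0.   ]
spoontop [0.452 0.003 0.   ]
dcorn [0.607 0.414 0.03 ]
dcorn [0.611 0.194 0.03 ]
dcorn [0.363 0.189 0.03 ]
dcorn [0.359 0.408 0.03 ]
t1 [ 0.656 -0.215  0.007]
t2 [ 0.636 -0.371  0.007]
t3 [ 0.403 -0.338  0.007]
t4 [ 0.42  -0.183  0.007]
```

```bash
sed -i 's/("orange".*\.096),("red"/("red"/; s/("green"/("orange",(5,225,150),(18,255,255),.096),("green"/' a.py; python3 a.py | awk '$2!="orange" || ($3$4 ~ /1[34]/)' | head -40
python3 - <<'E'
from h import *
im=cv2.imread("pics/top0.png")[165:285,90:200]; cv2.imwrite("pics/dz.png",cv2.resize(im,None,fx=5,fy=5,interpolation=cv2.INTER_CUBIC))
E
```

```text
top tab [369.8 194.8] 107 [ 0.5923 -0.3154  0.017 ]
top tab [364.9 217. ] 108 [ 0.5286 -0.3     0.017 ]
top tab [342.7 240.2] 101 [ 0.4621 -0.2371  0.017 ]
top tab [362.6 243.3] 114 [ 0.4552 -0.2918  0.017 ]
top red [148.5 185.5] 4 [0.5973 0.306  0.03  ]
top red [142.4 264.8] 5 [0.3789 0.3046 0.03  ]
top green [173.2 252.2] 6 [0.4148 0.2244 0.03  ]
top pink [366.  280.9] 130 [ 0.3541 -0.2993  0.014 ]
top pink [337.3 281.7] 128 [ 0.3497 -0.2215  0.014 ]
scene tab [142.9 246.6] 117 [ 0.4637 -0.2373  0.017 ]
scene tab [121.2 258.4] 123 [ 0.4576 -0.2931  0.017 ]
scene tab [136.2 279.9] 138 [ 0.5306 -0.3014  0.017 ]
scene tab [147.  302.3] 147 [ 0.594  -0.3169  0.017 ]
scene red [335.5 162.5] 8 [0.5972 0.3072 0.03  ]
scene green [343.  143.4] 8 [0.5603 0.3858 0.03  ]
scene green [267.5 145. ] 8 [0.4163 0.2248 0.03  ]
scene pink [121.9 218.7] 71 [ 0.3527 -0.224   0.014 ]
scene pink [ 95.1 236.2] 81 [ 0.3557 -0.3016  0.014 ]
```

View pics/dz.png

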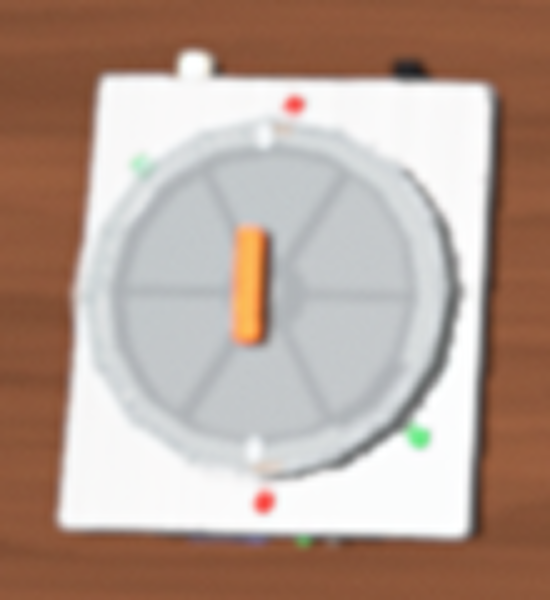

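The crop shows the grip in line with the red dots, at crop (250,286). Both cameras place the drum axis at about (0.488, 0.3055) with yaw near 0.4°, and the dot spacing of 0.218 m matches the given size. I'll start moving now.

>>> servo_tool([
  [8.5,[-2.84,-1.67,0],[0,0,0]],
  [8.5,[-2.84,-1.67,0],[0,0,0]],
  [8.5,[-2.84,-1.67,0],[0,0,0]],
  [8.5,[-2.84,-1.67,0],[0,0,0]],
  [8.5,[-2.84,-1.67,0],[0,0,0]],
  [8.5,[-2.84,-1.67,0],[0,0,0]],
  [8.5,[-2.84,-1.67,0],[0,0,0]],
  [8.5,[-2.84,-1.67,0],[0,0,0]],
])

```text
time_s: 0.77
ee_pos: [0.3482, 0.443, 0.1973]
tool_rot: [[-0.969, 0.246, -0.0], [0.246, 0.969, -0.0], [0.0, -0.0, -1.0]]
ft_force: [-0.1, 0.0, 0.7]
width: 0.998
grasp_force: 0.0
```

>>> servo_tool([
  [8.5,[-2.84,-1.67,0],[0,0,0]],
  [8.5,[-2.84,-1.67,0],[0,0,0]],
  [8.5,[-2.84,-1.67,0],[0,0,0]],
  [8.5,[-2.84,-1.67,0],[0,0,0]],
  [8.5,[-2.84,-1.67,0],[0,0,0]],
  [8.5,[-2.84,-1.67,0],[0,0,-5]],
  [8.5,[0,0,0],[0,0,-5]],
  [8.5,[0,0,0],[0,0,-4.7]],
])

```text
time_s: 1.43
ee_pos: [0.4894, 0.3028, 0.1971]
tool_rot: [[-1.0, -0.007, -0.0], [-0.007, 1.0, -0.001], [0.0, -0.001, -1.0]]
ft_force: [-0.7, 0.4, 0.6]
width: 0.997
grasp_force: 0.0
```

```bash
cat >> h.py <<'E'
def go(x,y,z,ang=None,n=None):
    "print state and the shift/turn (cm, deg, tool axes) from here to target; ang = world angle of tool y"
    s=manip.state(); T=np.array(s['tool_rot']); p=np.array(s['ee_pos'])
    d=T.T@(np.array([x,y,z])-p)*100; a=np.degrees(np.arctan2(T[1,1],T[0,1]))
    print("pos",p.round(4),"ang",round(a,2),"z",T[:,2].round(4),"F",np.round(s['ft_force'],1),"w",round(s['width']*85.4,1),"g",round(s['grasp_force'],1),"j7",round(s['joint_pos'][6],1),"t",round(s['time_s'],1))
    r=None if ang is None else -((ang-a+90)%180-90)
    print("shift",d.round(2),"len",np.linalg.norm(d).round(2),"rz",r)
E
python3 - <<'E'
from h import *
print(at("top",(140,222.2),.096), at("scene",(307,130),.096))
go(.488,.3055,.15,90.4)
s=manip.state(); im=manip.snapshot("wrist"); cv2.imwrite("pics/w1.png",im)
for P in((.488,.3055,.096),(.518,.3055,.096),(.458,.3055,.096),(.597,.306,.03),(.379,.305,.03)): print(P,proj("wrist",P,s))
E
```

```text
[0.48493707 0.30240915 0.096     ] [0.5001692  0.29081428 0.096     ]
pos [0.4894 0.3028 0.1971] ang 90.43 z [-1.0e-04 -1.1e-03 -1.0e+00] F [-0.7  0.4  0.6] w 85.2 g 0.0 j7 57.0 t 1.4
shift [0.14 0.27 4.71] len 4.72 rz 0.02531354980111189
(0.488, 0.3055, 0.096) [255.43777607 179.9174234 ]
(0.518, 0.3055, 0.096) [255.10947907 209.41953195]
(0.458, 0.3055, 0.096) [255.75460611 148.96920225]
(0.597, 0.306, 0.03) [254.2653821  250.50384589]
(0.379, 0.305, 0.03) [255.13505969  73.89791398]
```

View pics/w1.png

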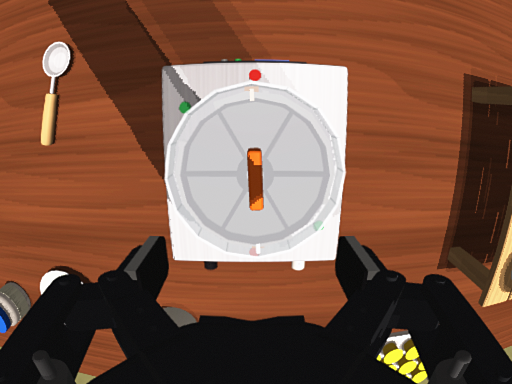

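The wrist view confirms it: the grip runs from (255,148) to (255,211), where (255,149) to (255,209) was predicted, and the red dot is at (255,75). Next I descend and grip.

>>> servo_tool([
  [6,[0.14,0.27,2],[0,0,0]],
  [5,[0,0,2.5],[0,0,0]],
  [4,[0,0,2.5],[0,0,0]],
  [4,[0,0,2.5],[0,0,0]],
  [4,[0,0,1.5],[0,0,0]],
  [4,[0,0,1.1],[0,0,0]],
  [4,[0,0,0],[0,0,0]],
  [4,[0,0,0],[0,0,0]],
])

```text
time_s: 2.15
ee_pos: [0.4863, 0.3082, 0.0766]
tool_rot: [[-1.0, -0.007, -0.0], [-0.007, 1.0, -0.0], [0.0, -0.0, -1.0]]
ft_force: [-0.1, 0.2, 0.4]
width: 0.468
grasp_force: 0.0
```

>>> servo_tool([
  [0.5,[0,0,0],[0,0,0]],
  [0.5,[0,0,0],[0,0,0]],
  [0.5,[0,0,0],[0,0,0]],
  [0.5,[0,0,0],[0,0,0]],
  [0.5,[0,0,0],[0,0,0]],
  [0.5,[0,0,0],[0,0,0]],
  [0.5,[0,0,0],[0,0,0]],
], squeeze=80)

```text
time_s: 2.73
ee_pos: [0.4865, 0.3082, 0.0767]
tool_rot: [[-1.0, -0.008, 0.0], [-0.008, 1.0, 0.0], [-0.0, 0.0, -1.0]]
ft_force: [-0.0, 0.5, 0.6]
width: 0.059
grasp_force: 0.0
```

```bash
python3 -c "
from h import *
go(.488,.3055,.076,138.4)"
```

```text
pos [0.4865 0.3082 0.0767] ang 90.44 z [ 1.e-04  1.e-04 -1.e+00] F [-0.   0.5  0.6] w 5.0 g 0.0 j7 57.9 t 2.7
shift [-0.15 -0.27  0.07] len 0.32 rz -47.95764625826075
```

```bash
python3 -c "
from h import *
cv2.imwrite('pics/w2.png',manip.snapshot('wrist'));
im=manip.snapshot('scene')[80:200,230:380]
cv2.imwrite('pics/s2.png',cv2.resize(im,None,fx=5,fy=5,interpolation=cv2.INTER_CUBIC))
go(.488,.3055,.076,138.4)"
```

```text
pos [0.4864 0.3081 0.0765] ang 90.44 z [-1.e-04 -0.e+00 -1.e+00] F [-0.7 -1.1 -1.3] w 5.0 g 0.0 j7 57.9 t 2.8
shift [-0.16 -0.26  0.05] len 0.31 rz -47.958612198854325
```

View pics/s2.png

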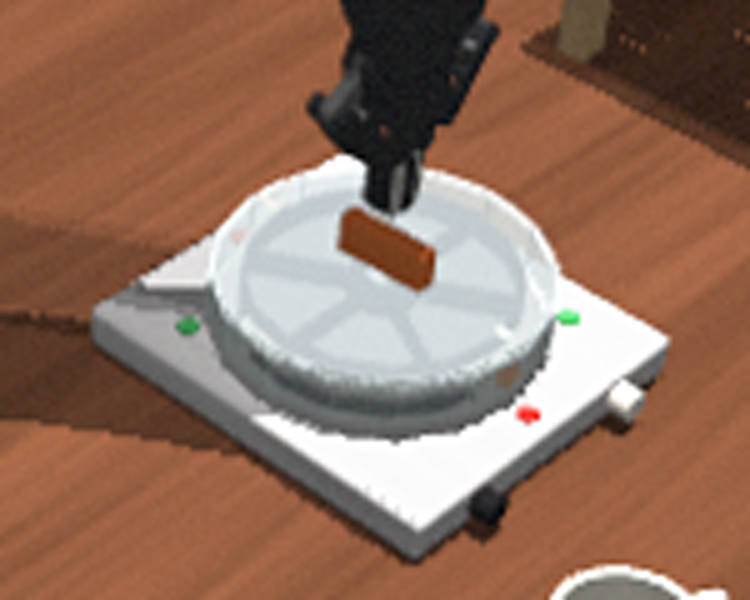

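```bash
python3 -c "
from h import *
f=lambda *P:((proj('scene',P)-[230,80])*5).round(0)
for z in(.077,.09,.1,.11,.12): print(z,f(.4864,.308,z))
for dx in(-.03,.03):
  for dy in (-.007,.007): print('bartop',dx,dy,f(.488+dx,.3055+dy,.096),f(.488+dx,.3055+dy,.07))
print(f(.597,.3065,.03),f(.4163,.2248,.03))
"
```

```text
0.077 [384. 252.]
0.09 [386. 234.]
0.1 [388. 219.]
0.11 [389. 205.]
0.12 [391. 190.]
bartop -0.03 -0.007 [337. 210.] [334. 247.]
bartop -0.03 0.007 [354. 199.] [351. 236.]
bartop 0.03 -0.007 [419. 259.] [415. 296.]
bartop 0.03 0.007 [436. 248.] [431. 285.]
[526. 413.] [188. 325.]
```

View pics/w2.png

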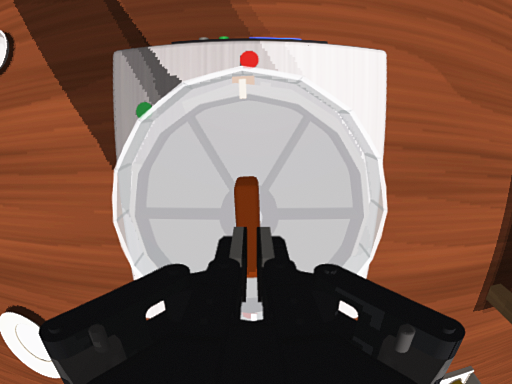

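```bash
python3 -c "
from h import *
s=manip.state()
T=np.array(s['tool_rot']);p=np.array(s['ee_pos'])
for uv in((245,228),(258,228),(232,228),(271,228),(222,240),(281,240)):
  o,d=ray('wrist',uv,s); o=T.T@(o-p); d=T.T@d
  print(uv,[ (o+d*(x-o[0])/d[0]).round(4).tolist() for x in(.0,.011)])
for P in((.597,.3065,.03),(.4163,.2248,.03),(.379,.3045,.03)): print(proj('wrist',P,s))
im=cv2.imread('pics/w2.png')[200:340,170:330]; cv2.imwrite('pics/w2c.png',cv2.resize(im,None,fx=5,fy=4,interpolation=cv2.INTER_CUBIC))
"
```

```text
(245, 228) [[0.0, -0.0048, -0.0157], [0.011, -0.0042, -0.0422]]
(258, 228) [[0.0, 0.0028, -0.0157], [0.011, 0.0022, -0.0422]]
(232, 228) [[0.0, -0.0125, -0.0158], [0.011, -0.0106, -0.0422]]
(271, 228) [[0.0, 0.0105, -0.0158], [0.011, 0.0086, -0.0422]]
(222, 240) [[0.0, -0.0168, -0.0327], [0.011, -0.0142, -0.0564]]
(281, 240) [[0.0, 0.0148, -0.0327], [0.011, 0.0122, -0.0564]]
[249.92059647 310.3925859 ]
[146.01476901 109.86740864]
[249.0029495   58.17703554]
```

View pics/w2c.png

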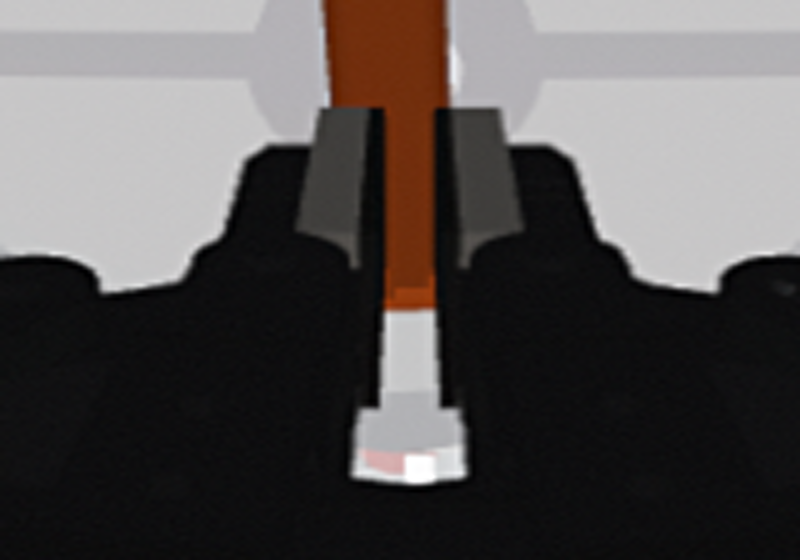

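The fingertips are still above the bar: the pictures put them about 40 mm above the reported TCP. I'll open and descend in steps, watching the force.

>>> servo_tool([
  [4,[0,-0.27,0],[0,0,0]],
  [4,[-0.1,0,0],[0,0,0]],
  [4,[0,0,0],[0,0,0]],
  [4,[0,0,0],[0,0,0]],
  [4,[0,0,0.5],[0,0,0]],
  [4,[0,0,0.5],[0,0,0]],
  [4,[0,0,0.5],[0,0,0]],
  [4,[0,0,0],[0,0,0]],
])

```text
time_s: 3.5
ee_pos: [0.4866, 0.305, 0.06]
tool_rot: [[-1.0, -0.008, -0.002], [-0.008, 1.0, -0.001], [0.002, -0.001, -1.0]]
ft_force: [-0.9, -0.6, -0.2]
width: 0.469
grasp_force: 0.0
```

```bash
python3 -c "
from h import *
s=manip.state();
cv2.imwrite('pics/w3.png',manip.snapshot('wrist'));
go(.488,.3055,.076,138.4)
a=cv2.resize(cv2.imread('pics/w3.png')[150:350,150:350],(400,400))
b=cv2.resize(manip.snapshot('scene')[80:180,255:355],(400,400),interpolation=cv2.INTER_CUBIC)
cv2.imwrite('pics/c3.png',np.hstack([a,b]))"
```

```text
pos [0.4869 0.3051 0.0606] ang 90.45 z [-0.0012 -0.0011 -1.    ] F [ 0.3  0.4 -0.5] w 40.0 g 0.0 j7 58.5 t 3.5
shift [-0.11  0.04 -1.54] len 1.55 rz -47.951231785976546
```

View pics/c3.png

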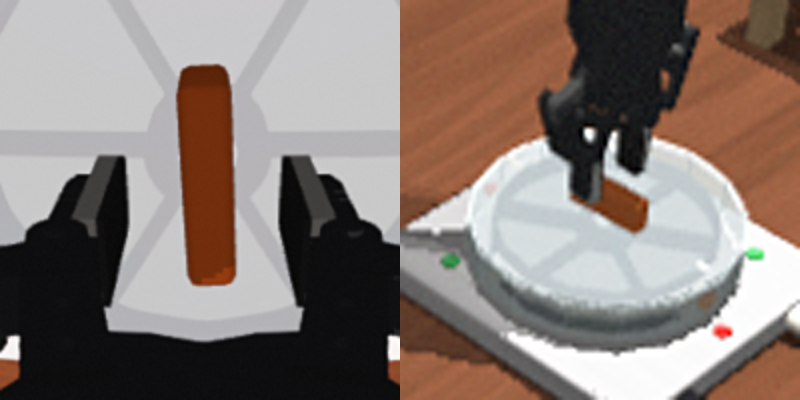

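The fingers straddle the bar, with the tips still about at bar-top height. I'll go lower.

>>> servo_tool([
  [4,[-0.1,0,0.5],[0,0,0]],
  [4,[0,0,0.5],[0,0,0]],
  [4,[0,0,0.5],[0,0,0]],
  [4,[0,0,0.4],[0,0,0]],
  [4,[0,0,0.3],[0,0,0]],
  [4,[0,0,0],[0,0,0]],
  [4,[0,0,0],[0,0,0]],
])

```text
time_s: 4.18
ee_pos: [0.4883, 0.3053, 0.0393]
tool_rot: [[-1.0, -0.008, -0.0], [-0.008, 1.0, -0.0], [0.0, -0.0, -1.0]]
ft_force: [0.1, -0.5, 0.0]
width: 0.469
grasp_force: 0.0
```

>>> servo_tool([
  [0.5,[0,0,0],[0,0,0]],
  [0.5,[0,0,0],[0,0,0]],
  [0.5,[0,0,0],[0,0,0]],
  [0.5,[0,0,0],[0,0,0]],
  [0.5,[0,0,0],[0,0,0]],
  [0.5,[0,0,0],[0,0,0]],
  [0.5,[0,0,0],[0,0,0]],
], squeeze=80)

```text
time_s: 4.77
ee_pos: [0.4888, 0.3057, 0.0401]
tool_rot: [[-1.0, -0.008, 0.001], [-0.008, 1.0, 0.001], [-0.001, 0.001, -1.0]]
ft_force: [0.2, -1.1, 5.6]
width: 0.142
grasp_force: 79.7
```

```bash
python3 -c "
from h import *
go(.488,.3055,.038,138.4)"
```

```text
pos [0.4888 0.3057 0.0401] ang 90.44 z [ 7.e-04  7.e-04 -1.e+00] F [ 0.2 -1.1  5.6] w 12.1 g 79.7 j7 59.0 t 4.8
shift [ 0.08 -0.02  0.21] len 0.22 rz -47.95701749206947
```

Gripped (12 mm, 80 N). I'll turn it anticlockwise by 48°.

>>> servo_tool([
  [0.5,[0,0,-0.1],[0,0,-2]],
  [0.5,[0,0,0],[0,0,-4]],
  [0.5,[0,0,0],[0,0,-4]],
  [0.5,[0,0,0],[0,0,-4]],
  [0.5,[0,0,0],[0,0,-4]],
  [0.5,[0,0,0],[0,0,-4]],
  [0.5,[0,0,0],[0,0,-4]],
  [0.5,[0,0,0],[0,0,-4]],
])

```text
time_s: 5.43
ee_pos: [0.4883, 0.305, 0.0401]
tool_rot: [[-0.861, -0.509, -0.0], [-0.509, 0.861, -0.001], [0.001, -0.0, -1.0]]
ft_force: [0.2, -0.6, -0.9]
width: 0.144
grasp_force: 78.9
```

>>> servo_tool([
  [0.5,[0,0,0],[0,0,-4]],
  [0.5,[0,0,0],[0,0,-4]],
  [0.5,[0,0,0],[0,0,-4]],
  [0.5,[0,0,0],[0,0,-4]],
  [0.5,[0,0,0],[0,0,-2]],
  [0.5,[0,0,0],[0,0,0]],
  [0.5,[0,0,0],[0,0,0]],
])

```text
time_s: 6.02
ee_pos: [0.4881, 0.3052, 0.0401]
tool_rot: [[-0.664, -0.747, -0.001], [-0.747, 0.664, -0.0], [0.001, 0.0, -1.0]]
ft_force: [-0.3, 0.0, -1.6]
width: 0.149
grasp_force: 78.9
```

```bash
python3 -c "
from h import *
go(.488,.3055,.038,138.4); print(manip.state()['ft_torque'])
b=cv2.resize(manip.snapshot('scene')[80:200,235:385],(750,600),interpolation=cv2.INTER_CUBIC)
cv2.imwrite('pics/c4.png',b)"
```

```text
pos [0.4881 0.3052 0.0401] ang 138.36 z [-6.e-04 -4.e-04 -1.e+00] F [-0.3  0.  -1.6] w 12.7 g 78.9 j7 104.4 t 6.0
shift [-0.01  0.03  0.21] len 0.21 rz -0.03674561591540737
[ 0.05346774 -0.04217083 -0.00175892]
```

View pics/c4.png

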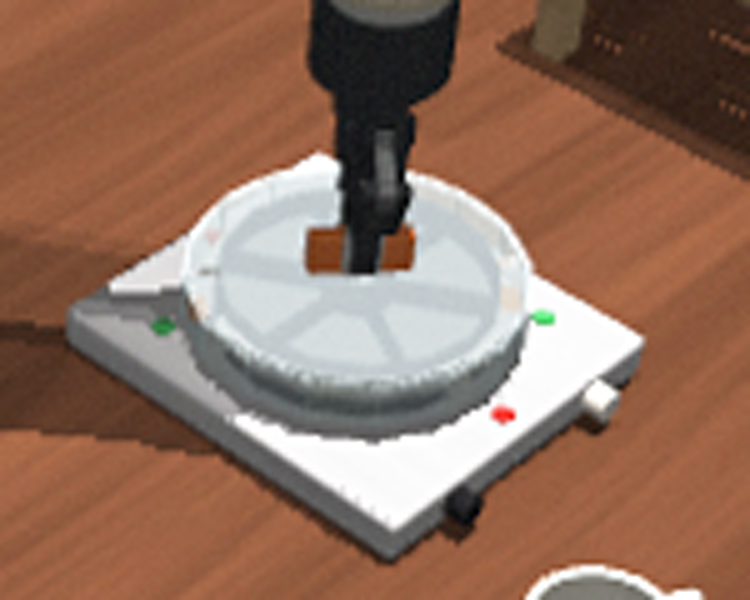

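The cover is turned, with its orange lugs at the green dots. Lifting it.

>>> servo_tool([
  [0.5,[0,0,-0.5],[0,0,0]],
  [0.5,[0,0,-0.7],[0,0,0]],
  [0.5,[0,0,-1],[0,0,0]],
  [0.5,[0,0,-1],[0,0,0]],
  [0.5,[0,0,-1.5],[0,0,0]],
  [0.5,[0,0,-2],[0,0,0]],
  [0.5,[0,0,-2],[0,0,0]],
  [0.5,[0,0,0],[0,0,0]],
])

```text
time_s: 6.73
ee_pos: [0.4907, 0.3069, 0.1329]
tool_rot: [[-0.664, -0.748, 0.006], [-0.748, 0.664, 0.004], [-0.007, -0.001, -1.0]]
ft_force: [0.5, -0.1, -1.2]
width: 0.147
grasp_force: 78.9
```

```bash
python3 -c "
from h import *
go(.545,-.075,.12,138.4)"
```

```text
pos [0.4907 0.3069 0.1329] ang 138.42 z [ 0.0057  0.0045 -1.    ] F [ 0.5 -0.1 -1.2] w 12.5 g 78.9 j7 103.8 t 6.7
shift [ 24.98 -29.41   1.15] len 38.6 rz 0.022064415199480436
```

>>> servo_tool([
  [0.5,[0,0,0],[0,0,6]],
  [0.5,[0,0,0],[0,0,6]],
  [0.5,[0,0,0],[0,0,6]],
  [0.5,[0,0,0],[0,0,6]],
  [0.5,[0,0,0],[0,0,6]],
  [0.5,[0,0,0],[0,0,6]],
  [0.5,[0,0,0],[0,0,6]],
  [0.5,[0,0,0],[0,0,6]],
])

```text
time_s: 7.4
ee_pos: [0.4884, 0.3054, 0.1277]
tool_rot: [[-1.0, -0.002, 0.0], [-0.002, 1.0, 0.0], [-0.0, 0.0, -1.0]]
ft_force: [0.5, 0.7, -2.5]
width: 0.142
grasp_force: 78.9
```

>>> servo_tool([
  [0.5,[-0.45,-2,0],[0,0,0]],
  [0.5,[-0.45,-3,0],[0,0,0]],
  [0.5,[-0.45,-3,0],[0,0,0]],
  [0.5,[-0.45,-3,0],[0,0,0]],
  [0.5,[-0.45,-3,0],[0,0,0]],
  [0.5,[-0.45,-3,0],[0,0,0]],
  [0.5,[-0.45,-3,0],[0,0,0]],
  [0.5,[-0.45,-3,0],[0,0,0]],
])

```text
time_s: 8.07
ee_pos: [0.5262, 0.0743, 0.1278]
tool_rot: [[-1.0, -0.008, 0.0], [-0.008, 1.0, 0.0], [-0.0, 0.0, -1.0]]
ft_force: [-0.5, 0.7, -2.4]
width: 0.145
grasp_force: 78.7
```

>>> servo_tool([
  [0.5,[-0.4,-3,0],[0,0,0]],
  [0.5,[-0.4,-3,0],[0,0,0]],
  [0.5,[-0.4,-3,0],[0,0,0]],
  [0.5,[-0.4,-3,0],[0,0,0]],
  [0.5,[0,-2,0],[0,0,0]],
  [0.5,[0,0,0],[0,0,0]],
  [0.5,[0,0,0],[0,0,0]],
  [0.5,[0,0,0],[0,0,0]],
])

```text
time_s: 8.73
ee_pos: [0.5433, -0.0633, 0.1276]
tool_rot: [[-1.0, -0.008, 0.0], [-0.008, 1.0, 0.001], [-0.0, 0.001, -1.0]]
ft_force: [-0.5, 0.2, -3.1]
width: 0.146
grasp_force: 78.7
```

```bash
python3 -c "
from h import *
go(.545,-.075,.001,90.4)
im=manip.snapshot('top')
b=cv2.resize(im[100:300,180:400],(660,600),interpolation=cv2.INTER_CUBIC)
cv2.imwrite('pics/c5.png',b)"
```

```text
pos [ 0.5433 -0.0633  0.1276] ang 90.46 z [ 0.e+00  6.e-04 -1.e+00] F [-0.5  0.2 -3.1] w 12.4 g 78.7 j7 97.5 t 8.7
shift [-0.16 -1.18 12.66] len 12.71 rz 0.0626083693430104
```

View pics/c5.png

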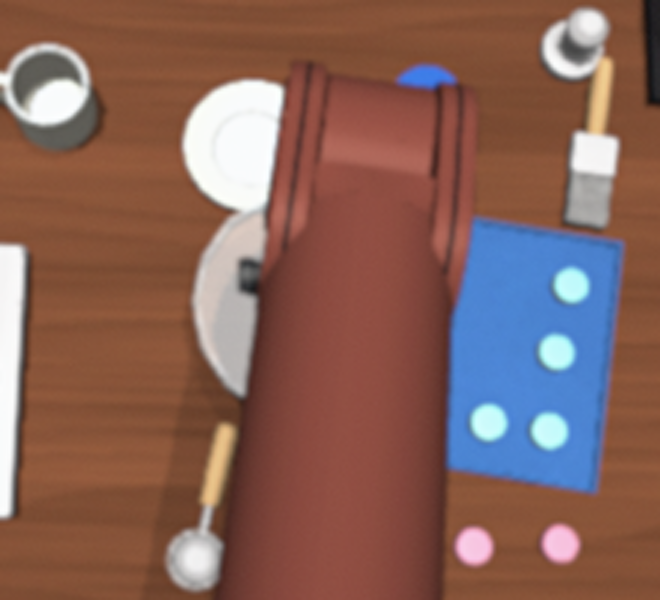

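The cover is held and clear of its surroundings. Lowering it.

>>> servo_tool([
  [0.5,[-0.16,-1.2,0],[0,0,0]],
  [0.5,[0,0,2.5],[0,0,0]],
  [0.5,[0,0,2.5],[0,0,0]],
  [0.5,[0,0,2.5],[0,0,0]],
  [0.5,[0,0,2],[0,0,0]],
  [0.5,[0,0,1.3],[0,0,0]],
  [0.5,[0,0,0.8],[0,0,0]],
  [0.5,[0,0,0.4],[0,0,0]],
])

```text
time_s: 9.45
ee_pos: [0.5445, -0.0749, 0.0065]
tool_rot: [[-1.0, -0.009, -0.002], [-0.009, 1.0, 0.0], [0.002, 0.0, -1.0]]
ft_force: [-1.2, 0.1, -2.4]
width: 0.146
grasp_force: 78.9
```

>>> servo_tool([
  [0.5,[0,0,0.2],[0,0,0]],
  [0.5,[0,0,0.2],[0,0,0]],
  [0.5,[0,0,0],[0,0,0]],
])

```text
time_s: 9.7
ee_pos: [0.5455, -0.0759, 0.004]
tool_rot: [[-1.0, -0.008, 0.001], [-0.008, 1.0, 0.0], [-0.001, 0.0, -1.0]]
ft_force: [0.3, -0.2, -1.6]
width: 0.147
grasp_force: 78.9
```

```bash
python3 -c "
from h import *
go(.545,-.075,.001,90.4)"
```

```text
pos [ 0.5455 -0.0759  0.004 ] ang 90.46 z [ 1.e-03  1.e-04 -1.e+00] F [ 0.3 -0.2 -1.6] w 12.5 g 78.9 j7 103.5 t 9.7
shift [0.05 0.09 0.3 ] len 0.32 rz 0.06220083690782019
```

Go lower in small steps until contact, then release.

>>> servo_tool([
  [0.5,[0,0,0.15],[0,0,0]],
  [0.5,[0,0,0.15],[0,0,0]],
  [0.5,[0,0,0],[0,0,0]],
])

```text
time_s: 9.95
ee_pos: [0.5451, -0.0761, 0.0006]
tool_rot: [[-1.0, -0.008, 0.0], [-0.008, 1.0, 0.0], [-0.0, 0.0, -1.0]]
ft_force: [-0.0, 0.3, -2.2]
width: 0.145
grasp_force: 78.9
```

>>> servo_tool([
  [3,[0,0,0],[0,0,0]],
  [3,[0,0,0],[0,0,0]],
  [3,[0,0,0],[0,0,0]],
  [3,[0,0,0],[0,0,0]],
  [3,[0,0,-1],[0,0,0]],
  [3,[0,0,-2],[0,0,0]],
  [3,[0,0,-2.5],[0,0,0]],
  [3,[0,0,-2.5],[0,0,0]],
])

```text
time_s: 10.62
ee_pos: [0.5446, -0.0763, 0.0819]
tool_rot: [[-1.0, -0.007, -0.001], [-0.007, 1.0, -0.0], [0.001, -0.0, -1.0]]
ft_force: [-0.0, -0.3, 0.5]
width: 0.346
grasp_force: 0.0
```

```bash
python3 -c "
from h import *
go(.545,-.075,.001,90.4)
s=manip.state(); im=manip.snapshot('wrist'); cv2.imwrite('pics/w6.png',im)
for k,lo,hi,z in(('tab',(82,40,150),(98,160,255),.017),('orange',(5,225,60),(18,255,255),.056)):
  for c,a in blobs(im,lo,hi,60): print(k,c,a,at('wrist',c,z,s).round(4))
"
```

```text
pos [ 0.5446 -0.0763  0.0819] ang 90.42 z [-7.e-04 -3.e-04 -1.e+00] F [-0.  -0.3  0.5] w 29.6 g 0.0 j7 100.5 t 10.6
shift [-0.05  0.14  8.09] len 8.09 rz 0.022066810560289696
orange [252.  201.6] 363 [ 0.5414 -0.077   0.056 ]
```

>>> servo_tool([
  [4.5,[0,0,-2.5],[0,0,0]],
  [4.5,[0.5,-3,-2.5],[0,0,0]],
  [4.5,[0.5,-3,0],[0,0,0]],
  [4.5,[0.5,-3,0],[0,0,0]],
  [4.5,[0.5,-3,0],[0,0,0]],
  [4.5,[0.5,-3,0],[0,0,0]],
  [4.5,[0.5,-3,0],[0,0,0]],
  [4.5,[0.5,-2,0],[0,0,5]],
])

```text
time_s: 11.33
ee_pos: [0.5107, -0.2798, 0.1315]
tool_rot: [[-0.997, 0.08, 0.001], [0.08, 0.997, -0.001], [-0.001, -0.001, -1.0]]
ft_force: [-1.2, 0.5, 0.1]
width: 0.522
grasp_force: 0.0
```

>>> servo_tool([
  [4.5,[0,0,0],[0,0,7]],
  [4.5,[0,0,0],[0,0,7]],
  [4.5,[0,0,0],[0,0,7]],
  [4.5,[0,0,0],[0,0,7]],
  [4.5,[0,0,0],[0,0,7]],
  [4.5,[0,0,0],[0,0,7]],
  [4.5,[0,0,0],[0,0,7]],
  [4.5,[0,0,0],[0,0,7]],
])

```text
time_s: 12.0
ee_pos: [0.5116, -0.2764, 0.1312]
tool_rot: [[-0.486, 0.874, 0.001], [0.874, 0.486, 0.0], [-0.0, 0.001, -1.0]]
ft_force: [0.7, -0.8, -0.5]
width: 0.529
grasp_force: 0.0
```

>>> servo_tool([
  [4.5,[0,0,0],[0,0,5]],
  [4.5,[0,0,0],[0,0,4]],
  [4.5,[0,0,0],[0,0,0]],
  [4.5,[0,0,0],[0,0,0]],
])

```text
time_s: 12.33
ee_pos: [0.5117, -0.2764, 0.131]
tool_rot: [[-0.352, 0.936, 0.0], [0.936, 0.352, -0.0], [-0.0, 0.0, -1.0]]
ft_force: [-0.7, -0.3, 0.4]
width: 0.527
grasp_force: 0.0
```

```bash
python3 -c "
from h import *
go(.4629,-.2372,.02,20)
s=manip.state(); im=manip.snapshot('wrist'); cv2.imwrite('pics/w7.png',im)
for k,lo,hi,z in(('tab',(82,40,120),(98,160,255),.017),('orange',(5,225,60),(18,255,255),.056)):
  for c,a in blobs(im,lo,hi,60): print(k,c,a,at('wrist',c,z,s).round(4))
im=manip.snapshot('top'); cv2.imwrite('pics/t7.png',im)
for c,a in blobs(im,(82,40,150),(98,160,255),30): print('top',c,a,at('top',c,.017).round(4))
im=manip.snapshot('scene'); cv2.imwrite('pics/s7.png',im)
for c,a in blobs(im,(82,40,150),(98,160,255),30): print('scene',c,a,at('scene',c,.017).round(4))
"
```

```text
pos [ 0.5117 -0.2764  0.131 ] ang 20.58 z [ 4.e-04 -1.e-04 -1.e+00] F [-0.7 -0.3  0.4] w 45.0 g 0.0 j7 57.0 t 12.3
shift [ 5.38 -3.19 11.1 ] len 12.74 rz 0.580369174755333
tab [226.7 118.3] 63 [ 0.4683 -0.2291  0.017 ]
tab [211.3 131.3] 173 [ 0.4584 -0.2463  0.017 ]
tab [195.4 174. ] 711 [ 0.4572 -0.2926  0.017 ]
tab [259.7 205.7] 698 [ 0.5302 -0.3012  0.017 ]
orange [364.   12.7] 184 [ 0.5487 -0.0904  0.056 ]
top [365.5 216.9] 80 [ 0.5289 -0.3017  0.017 ]
top [341.8 240.3] 100 [ 0.4618 -0.2346  0.017 ]
scene [143.5 246.4] 105 [ 0.4642 -0.2359  0.017 ]
scene [121.  258.2] 93 [ 0.4568 -0.2932  0.017 ]
scene [135.7 279.9] 121 [ 0.5299 -0.3022  0.017 ]
scene [147.  302.4] 148 [ 0.5942 -0.317   0.017 ]
```

>>> servo_tool([
  [4.5,[-2.99,0.83,1],[0,0,0]],
  [4.5,[0,0,3],[0,0,0]],
  [4.5,[0,0,3],[0,0,0]],
  [4.5,[0,0,3],[0,0,0]],
  [4.5,[0,0,2],[0,0,0]],
  [4.5,[0,0,1.5],[0,0,0]],
  [4.5,[0,0,0.5],[0,0,0]],
  [4.5,[0,0,0],[0,0,0]],
])

```text
time_s: 13.15
ee_pos: [0.5293, -0.3014, -0.0102]
tool_rot: [[-0.35, 0.937, -0.001], [0.937, 0.35, 0.0], [0.001, -0.001, -1.0]]
ft_force: [0.2, 1.2, 0.2]
width: 0.527
grasp_force: 0.0
```

```bash
python3 -c "
from h import *
go(.530,-.3015,-.02,20.5)
im=manip.snapshot('scene'); a=cv2.resize(im[200:320,80:200],(480,480),interpolation=cv2.INTER_CUBIC)
w=cv2.resize(manip.snapshot('wrist')[150:310,190:310],(320,427),interpolation=cv2.INTER_CUBIC)
o=np.zeros((480,800,3),np.uint8); o[:,:480]=a; o[:427,480:]=w; cv2.imwrite('pics/c8.png',o)
"
```

```text
pos [ 0.5293 -0.3014 -0.0102] ang 20.47 z [-1.4e-03  3.0e-04 -1.0e+00] F [0.2 1.2 0.2] w 45.0 g 0.0 j7 65.7 t 13.2
shift [-0.04  0.07  0.98] len 0.98 rz -0.03408959354071328
```

View pics/c8.png

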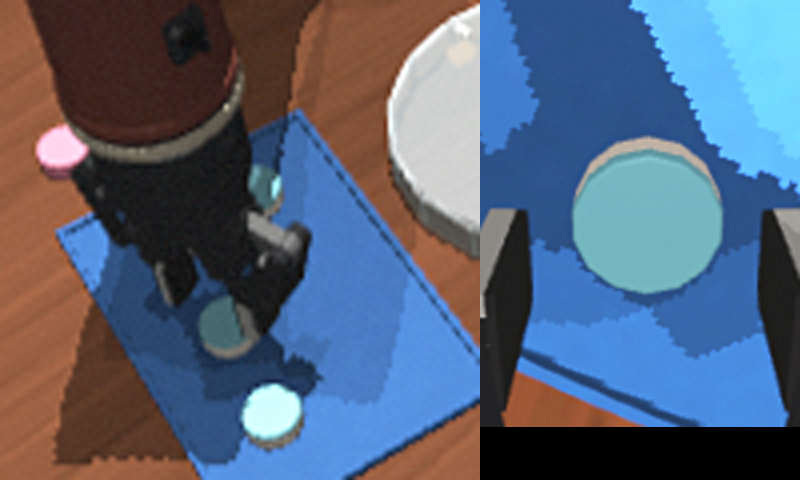

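The fingers are centred on the tablet. Lower 1 cm more, then close.

>>> servo_tool([
  [4.5,[0,0,0.5],[0,0,0]],
  [4.5,[0,0,0.5],[0,0,0]],
  [2.5,[0,0,0],[0,0,0]],
  [2.5,[0,0,0],[0,0,0]],
  [2.5,[0,0,0],[0,0,0]],
  [2.5,[0,0,0],[0,0,0]],
  [2.5,[0,0,0],[0,0,0]],
  [2.5,[0,0,0],[0,0,0]],
], squeeze=40)

```text
time_s: 13.92
ee_pos: [0.5299, -0.3016, -0.0193]
tool_rot: [[-0.349, 0.937, 0.0], [0.937, 0.349, -0.0], [-0.0, 0.0, -1.0]]
ft_force: [-0.0, 0.5, 0.6]
width: 0.331
grasp_force: 39.7
```

```bash
python3 -c "
from h import *
go(.530,-.3015,-.02,20.5)"
```

```text
pos [ 0.5299 -0.3016 -0.0193] ang 20.44 z [ 2.e-04 -1.e-04 -1.e+00] F [-0.   0.5  0.6] w 28.3 g 39.7 j7 66.2 t 13.9
shift [0.   0.02 0.07] len 0.07 rz -0.057942474569330216
```

Gripped. Carrying it to well 0 at (0.540, 0.306).

>>> servo_tool([
  [2.5,[0,0,-2],[0,0,0]],
  [2.5,[0,0,-4],[0,0,0]],
  [2.5,[0,0,-4],[0,0,0]],
  [2.5,[0,0,-4],[0,0,0]],
  [2.5,[3.14,1.23,0],[0,0,0]],
  [2.5,[3.14,1.23,0],[0,0,0]],
  [2.5,[3.14,1.23,0],[0,0,0]],
  [2.5,[3.14,1.23,0],[0,0,0]],
])

```text
time_s: 14.58
ee_pos: [0.5318, -0.1653, 0.1207]
tool_rot: [[-0.349, 0.937, 0.001], [0.937, 0.349, 0.0], [0.0, 0.001, -1.0]]
ft_force: [0.4, 0.4, -0.8]
width: 0.332
grasp_force: 39.5
```

>>> servo_tool([
  [2.5,[3.14,1.23,0],[0,0,0]],
  [2.5,[3.14,1.23,0],[0,0,0]],
  [2.5,[3.14,1.23,0],[0,0,0]],
  [2.5,[3.14,1.23,0],[0,0,0]],
  [2.5,[3.14,1.23,0],[0,0,0]],
  [2.5,[3.14,1.23,0],[0,0,0]],
  [2.5,[3.14,1.23,0],[0,0,0]],
  [2.5,[3.14,1.23,0],[0,0,0]],
])

```text
time_s: 15.25
ee_pos: [0.5362, 0.1048, 0.1207]
tool_rot: [[-0.349, 0.937, 0.0], [0.937, 0.349, 0.0], [0.0, 0.0, -1.0]]
ft_force: [0.5, -0.1, -0.3]
width: 0.331
grasp_force: 39.5
```

>>> servo_tool([
  [2.5,[3.14,1.23,0],[0,0,0]],
  [2.5,[3.14,1.23,0],[0,0,0]],
  [2.5,[3.14,1.23,0],[0,0,0]],
  [2.5,[3.14,1.23,0],[0,0,0]],
  [2.5,[3.14,1.23,0],[0,0,0]],
  [2.5,[3.14,1.23,0],[0,0,0]],
  [2.5,[0,0,0],[0,0,0]],
  [2.5,[0,0,0],[0,0,0]],
])

```text
time_s: 15.92
ee_pos: [0.5389, 0.3077, 0.1199]
tool_rot: [[-0.353, 0.936, -0.001], [0.936, 0.353, -0.001], [-0.0, -0.001, -1.0]]
ft_force: [-0.9, -0.6, -0.4]
width: 0.331
grasp_force: 39.5
```

```bash
python3 -c "
from h import *
go(.5402,.3058,.036,20.4)"
```

```text
pos [0.5389 0.3077 0.1199] ang 20.67 z [-6.e-04 -6.e-04 -1.e+00] F [-0.9 -0.6 -0.4] w 28.3 g 39.5 j7 -3.5 t 15.9
shift [-0.22  0.06  8.39] len 8.39 rz 0.27138480456770253
```

>>> servo_tool([
  [2.5,[-0.1,0,2],[0,0,0]],
  [2.5,[0,0,2.5],[0,0,0]],
  [2.5,[0,0,2],[0,0,0]],
  [2.5,[0,0,1.2],[0,0,0]],
  [2.5,[0,0,0.7],[0,0,0]],
  [2.5,[0,0,0],[0,0,0]],
  [2.5,[0,0,0],[0,0,0]],
])

```text
time_s: 16.5
ee_pos: [0.5407, 0.3041, 0.0372]
tool_rot: [[-0.349, 0.937, 0.001], [0.937, 0.349, 0.0], [-0.0, 0.001, -1.0]]
ft_force: [-0.7, 0.3, -0.1]
width: 0.332
grasp_force: 39.5
```

```bash
python3 -c "
from h import *
go(.5402,.3058,.034,20.4)"
```

```text
pos [0.5407 0.3041 0.0372] ang 20.4 z [ 6.e-04  1.e-04 -1.e+00] F [-0.7  0.3 -0.1] w 28.4 g 39.5 j7 -1.1 t 16.5
shift [0.18 0.01 0.32] len 0.37 rz 0.002051600133569309
```

>>> servo_tool([
  [2.5,[0.15,0,0.3],[0,0,0]],
  [2.5,[0,0,0],[0,0,0]],
  [3.8,[0,0,0],[0,0,0]],
  [3.8,[0,0,0],[0,0,0]],
  [3.8,[0,0,0],[0,0,0]],
  [3.8,[0,0,0],[0,0,0]],
  [3.8,[0,0,-1],[0,0,0]],
  [3.8,[0,0,-2],[0,0,0]],
])

```text
time_s: 17.17
ee_pos: [0.5381, 0.305, 0.0622]
tool_rot: [[-0.349, 0.937, -0.003], [0.937, 0.349, -0.003], [-0.001, -0.004, -1.0]]
ft_force: [-0.2, 1.2, -0.0]
width: 0.446
grasp_force: 0.0
```

>>> servo_tool([
  [4.5,[0,0,-3],[0,0,0]],
  [4.5,[0,0,-3],[0,0,0]],
  [4.5,[0,0,0],[0,0,0]],
])

```text
time_s: 17.42
ee_pos: [0.5428, 0.3072, 0.1304]
tool_rot: [[-0.349, 0.937, 0.007], [0.937, 0.349, 0.005], [0.002, 0.008, -1.0]]
ft_force: [1.4, -0.7, 1.0]
width: 0.526
grasp_force: 0.0
```

```bash
cat > v.py <<'E'
from h import *
def look():
    s=manip.state(); im=manip.snapshot('wrist'); cv2.imwrite('pics/w_%.1f.png'%s['time_s'],im)
    for z in (.064,.017):
        for c,a in blobs(im,(80,40,70),(100,200,255),60):
            P=at('wrist',c,z,s)
            if (P[1]>.15)==(z>.05): print('wrist',c,a,P.round(4))
    for n in('top','scene'):
        im=manip.snapshot(n); cv2.imwrite('pics/%s_%.1f.png'%(n,s['time_s']),im)
        for z in(.064,.017):
            for c,a in blobs(im,(80,40,90),(100,190,255),25,300):
                P=at(n,c,z)
                if (P[1]>.15)==(z>.05) and .38<P[0]<.65 and -.37<P[1]<.4 : print(n,c,a,P.round(4))
E
python3 -c "
from v import *
go(.4642,-.2365,-.02,20.4); look()"
```

```text
pos [0.5428 0.3072 0.1304] ang 20.41 z [ 0.007   0.0052 -1.    ] F [ 1.4 -0.7  1. ] w 44.9 g 0.0 j7 -3.7 t 17.4
shift [-48.25 -26.45  14.7 ] len 56.95 rz 0.008554209834301219
wrist [247.1 190.3] 1046 [0.5399 0.3061 0.064 ]
top [143.7 204.3] 115 [0.5377 0.3056 0.064 ]
top [370.1 194.5] 70 [ 0.5932 -0.3163  0.017 ]
top [342.7 240.1] 55 [ 0.4624 -0.2371  0.017 ]
top [362.8 243.1] 63 [ 0.4558 -0.2923  0.017 ]
scene [320.1 143.8] 79 [0.5403 0.3037 0.064 ]
scene [143.  246.7] 121 [ 0.4641 -0.2373  0.017 ]
scene [121.2 258.5] 124 [ 0.4578 -0.2933  0.017 ]
scene [147.1 302.4] 141 [ 0.5944 -0.3169  0.017 ]
```

Tablet 1 lies centred in well 0 (wrist reading within 0.5 mm). Next is the tablet at (0.594, -0.3165).

>>> servo_tool([
  [4.5,[-3.17,-0.88,0],[0,0,0]],
  [4.5,[-3.17,-0.88,0],[0,0,0]],
  [4.5,[-3.17,-0.88,0],[0,0,0]],
  [4.5,[-3.17,-0.88,0],[0,0,0]],
  [4.5,[-3.17,-0.88,0],[0,0,0]],
  [4.5,[-3.17,-0.88,0],[0,0,0]],
  [4.5,[-3.17,-0.88,0],[0,0,0]],
  [4.5,[-3.17,-0.88,0],[0,0,0]],
])

```text
time_s: 18.23
ee_pos: [0.5612, 0.0421, 0.1225]
tool_rot: [[-0.349, 0.937, -0.002], [0.937, 0.349, -0.0], [0.0, -0.002, -1.0]]
ft_force: [0.7, -0.4, 0.4]
width: 0.526
grasp_force: 0.0
```

>>> servo_tool([
  [4.5,[-3.17,-0.88,0],[0,0,0]],
  [4.5,[-3.17,-0.88,0],[0,0,0]],
  [4.5,[-3.17,-0.88,0],[0,0,0]],
  [4.5,[-3.17,-0.88,0],[0,0,0]],
  [4.5,[-3.17,-0.88,0],[0,0,0]],
  [4.5,[-3.17,-0.88,0],[0,0,0]],
  [4.5,[-3.17,-0.88,0],[0,0,0]],
  [4.5,[-3.17,-0.88,0],[0,0,0]],
])

```text
time_s: 18.9
ee_pos: [0.584, -0.2197, 0.1223]
tool_rot: [[-0.349, 0.937, -0.002], [0.937, 0.349, 0.0], [0.001, -0.002, -1.0]]
ft_force: [0.6, 0.4, 0.5]
width: 0.53
grasp_force: 0.0
```

>>> servo_tool([
  [4.5,[-3.17,-0.88,0],[0,0,0]],
  [4.5,[-3.17,-0.88,0],[0,0,0]],
  [4.5,[-3.17,-0.88,0],[0,0,0]],
  [4.5,[0,0,3],[0,0,0]],
  [4.5,[0,0,3],[0,0,0]],
  [4.5,[0,0,0],[0,0,0]],
  [4.5,[0,0,0],[0,0,0]],
  [4.5,[0,0,0],[0,0,0]],
])

```text
time_s: 19.57
ee_pos: [0.5936, -0.3167, 0.0643]
tool_rot: [[-0.35, 0.937, -0.0], [0.937, 0.35, -0.0], [-0.0, -0.0, -1.0]]
ft_force: [0.0, -0.5, 0.5]
width: 0.525
grasp_force: 0.0
```

```bash
python3 -c "
from v import *
look(); go(.594,-.3165,-.02,20.4)"
```

```text
wrist [174.4  39.7] 978 [ 0.4953 -0.2209  0.017 ]
wrist [297.7  82.1] 1255 [ 0.595  -0.2211  0.017 ]
wrist [132.4  49.8] 1113 [ 0.4643 -0.2373  0.017 ]
wrist [506.2 112.2] 710 [ 0.8007 -0.1478  0.017 ]
wrist [ 80.9 146.3] 487 [ 0.4422 -0.3262  0.017 ]
wrist [ 92.9 129.3] 3087 [ 0.4503 -0.3086  0.017 ]
wrist [251.9 197. ] 1171 [ 0.5941 -0.3169  0.017 ]
top [143.9 204.3] 129 [0.5377 0.305  0.064 ]
scene [320.1 143.6] 82 [0.5397 0.3044 0.064 ]
scene [147.3 302.8] 158 [ 0.5955 -0.3171  0.017 ]
pos [ 0.5944 -0.317   0.0654] ang 20.48 z [ 2.3e-03 -8.0e-04 -1.0e+00] F [-0.9 -0.2  0.8] w 45.0 g 0.0 j7 62.2 t 19.7
shift [ 0.07 -0.03  8.54] len 8.54 rz 0.08312873164069856
```

>>> servo_tool([
  [4.5,[0,0,3],[0,0,0]],
  [4.5,[0,0,2.5],[0,0,0]],
  [4.5,[0,0,1.9],[0,0,0]],
  [4.5,[0,0,1],[0,0,0]],
  [4.5,[0,0,0],[0,0,0]],
  [2.5,[0,0,0],[0,0,0]],
  [2.5,[0,0,0],[0,0,0]],
  [2.5,[0,0,0],[0,0,0]],
], squeeze=40)

```text
time_s: 20.38
ee_pos: [0.5943, -0.3175, -0.0187]
tool_rot: [[-0.349, 0.937, 0.002], [0.937, 0.349, -0.001], [-0.002, 0.002, -1.0]]
ft_force: [-0.7, 1.4, -0.4]
width: 0.327
grasp_force: 39.4
```

>>> servo_tool([
  [2.5,[0,0,0],[0,0,0]],
  [2.5,[0,0,0],[0,0,0]],
  [2.5,[0,0,0],[0,0,0]],
])

```text
time_s: 20.63
ee_pos: [0.5944, -0.3175, -0.0188]
tool_rot: [[-0.349, 0.937, 0.002], [0.937, 0.349, -0.001], [-0.002, 0.002, -1.0]]
ft_force: [-0.2, 0.4, 5.6]
width: 0.325
grasp_force: 40.9
```

```bash
python3 -c "
from h import *
go(.5145,.2606,.12,20.4)"
```

```text
pos [ 0.5944 -0.3175 -0.0188] ang 20.44 z [ 2.4e-03 -9.0e-04 -1.0e+00] F [-0.2  0.4  5.6] w 27.8 g 40.9 j7 64.7 t 20.6
shift [ 56.94  12.73 -13.96] len 59.99 rz 0.04285485005158307
```

>>> servo_tool([
  [2.5,[0,0,-2],[0,0,0]],
  [2.5,[0,0,-4],[0,0,0]],
  [2.5,[0,0,-4],[0,0,0]],
  [2.5,[0,0,-4],[0,0,0]],
  [2.5,[3.35,0.75,0],[0,0,0]],
  [2.5,[3.35,0.75,0],[0,0,0]],
  [2.5,[3.35,0.75,0],[0,0,0]],
  [2.5,[3.35,0.75,0],[0,0,0]],
])

```text
time_s: 21.3
ee_pos: [0.5743, -0.1796, 0.12]
tool_rot: [[-0.349, 0.937, 0.001], [0.937, 0.349, 0.0], [-0.0, 0.001, -1.0]]
ft_force: [0.6, 0.7, 0.2]
width: 0.323
grasp_force: 39.4
```

>>> servo_tool([
  [2.5,[3.35,0.75,0],[0,0,0]],
  [2.5,[3.35,0.75,0],[0,0,0]],
  [2.5,[3.35,0.75,0],[0,0,0]],
  [2.5,[3.35,0.75,0],[0,0,0]],
  [2.5,[3.35,0.75,0],[0,0,0]],
  [2.5,[3.35,0.75,0],[0,0,0]],
  [2.5,[3.35,0.75,0],[0,0,0]],
  [2.5,[3.35,0.75,0],[0,0,0]],
])

```text
time_s: 21.97
ee_pos: [0.5369, 0.0928, 0.1201]
tool_rot: [[-0.349, 0.937, 0.001], [0.937, 0.349, 0.001], [0.0, 0.001, -1.0]]
ft_force: [0.7, -0.3, 1.0]
width: 0.327
grasp_force: 39.4
```

>>> servo_tool([
  [2.5,[3.35,0.75,0],[0,0,0]],
  [2.5,[3.35,0.75,0],[0,0,0]],
  [2.5,[3.35,0.75,0],[0,0,0]],
  [2.5,[3.35,0.75,0],[0,0,0]],
  [2.5,[3.35,0.75,0],[0,0,0]],
  [2.5,[0,0,0],[0,0,0]],
  [2.5,[0,0,0],[0,0,0]],
  [2.5,[0,0,0],[0,0,0]],
])

```text
time_s: 22.63
ee_pos: [0.5141, 0.2605, 0.1197]
tool_rot: [[-0.349, 0.937, 0.0], [0.937, 0.349, -0.0], [-0.001, 0.0, -1.0]]
ft_force: [-1.0, -1.4, -0.1]
width: 0.329
grasp_force: 39.4
```

```bash
python3 -c "
from v import *
go(.5145,.2606,.034,20.4)"
```

```text
pos [0.5141 0.2605 0.1197] ang 20.43 z [ 2.e-04 -5.e-04 -1.e+00] F [-1.  -1.4 -0.1] w 28.1 g 39.4 j7 -2.7 t 22.6
shift [-0.    0.04  8.57] len 8.57 rz 0.027747103415691754
```

>>> servo_tool([
  [2.5,[0,0,2.5],[0,0,0]],
  [2.5,[0,0,2.5],[0,0,0]],
  [2.5,[0,0,1.8],[0,0,0]],
  [2.5,[0,0,1],[0,0,0]],
  [2.5,[0,0,0.6],[0,0,0]],
  [2.5,[0,0,0.2],[0,0,0]],
  [2.5,[0,0,0],[0,0,0]],
  [2.5,[0,0,0],[0,0,0]],
])

```text
time_s: 23.3
ee_pos: [0.5147, 0.2613, 0.0345]
tool_rot: [[-0.349, 0.937, 0.001], [0.937, 0.349, 0.001], [0.0, 0.001, -1.0]]
ft_force: [0.6, 0.5, 0.7]
width: 0.327
grasp_force: 39.5
```

>>> servo_tool([
  [3.8,[0,0,0],[0,0,0]],
  [3.8,[0,0,0],[0,0,0]],
  [3.8,[0,0,0],[0,0,0]],
  [3.8,[0,0,0],[0,0,0]],
  [3.8,[0,0,-1],[0,0,0]],
  [4.5,[0,0,-2],[0,0,0]],
  [4.5,[0,0,-3],[0,0,0]],
  [4.5,[0,0,-3],[0,0,0]],
])

```text
time_s: 23.97
ee_pos: [0.5134, 0.2607, 0.1248]
tool_rot: [[-0.349, 0.937, -0.001], [0.937, 0.349, -0.001], [-0.001, -0.001, -1.0]]
ft_force: [0.1, 0.3, 0.5]
width: 0.525
grasp_force: 0.0
```

```bash
python3 -c "
from v import *
go(.4645,-.2372,.065,20.4); look()"
```

```text
pos [0.5134 0.2607 0.1248] ang 20.42 z [-8.0e-04 -1.1e-03 -1.0e+00] F [0.1 0.3 0.5] w 44.8 g 0.0 j7 -2.9 t 24.0
shift [-44.95 -21.96   6.04] len 50.39 rz 0.022781858672658473
wrist [300.9 153. ] 1166 [0.5398 0.3056 0.064 ]
wrist [253.1 191.2] 1092 [0.5146 0.2618 0.064 ]
top [159.9 213.9] 105 [0.513  0.2603 0.064 ]
top [342.7 240.1] 55 [ 0.4624 -0.2371  0.017 ]
top [362.9 243.1] 62 [ 0.4558 -0.2926  0.017 ]
scene [320.1 143.7] 83 [0.54  0.304 0.064]
scene [302.4 146.6] 83 [0.5147 0.2598 0.064 ]
scene [143.  246.6] 120 [ 0.4639 -0.2371  0.017 ]
scene [121.3 258.5] 124 [ 0.458  -0.2931  0.017 ]
```

Two are placed. Next is the tablet at (0.4645, -0.2372).

>>> servo_tool([
  [4.5,[-3,-1.47,0],[0,0,0]],
  [4.5,[-3,-1.47,0],[0,0,0]],
  [4.5,[-3,-1.47,0],[0,0,0]],
  [4.5,[-3,-1.47,0],[0,0,0]],
  [4.5,[-3,-1.47,0],[0,0,0]],
  [4.5,[-3,-1.47,0],[0,0,0]],
  [4.5,[-3,-1.47,0],[0,0,0]],
  [4.5,[-3,-1.47,0],[0,0,0]],
])

```text
time_s: 24.78
ee_pos: [0.4865, -0.0062, 0.1231]
tool_rot: [[-0.349, 0.937, -0.001], [0.937, 0.349, 0.0], [0.0, -0.001, -1.0]]
ft_force: [1.3, 1.4, -0.5]
width: 0.528
grasp_force: 0.0
```

>>> servo_tool([
  [4.5,[-3,-1.47,0],[0,0,0]],
  [4.5,[-3,-1.47,0],[0,0,0]],
  [4.5,[-3,-1.47,0],[0,0,0]],
  [4.5,[-3,-1.47,0],[0,0,0]],
  [4.5,[-3,-1.47,0],[0,0,0]],
  [4.5,[-3,-1.47,0],[0,0,0]],
  [4.5,[-3,-1.47,0],[0,0,0]],
  [4.5,[0,0,3],[0,0,0]],
])

```text
time_s: 25.45
ee_pos: [0.4654, -0.2456, 0.0975]
tool_rot: [[-0.343, 0.939, 0.007], [0.939, 0.343, -0.005], [-0.007, 0.005, -1.0]]
ft_force: [0.6, 0.7, 0.7]
width: 0.529
grasp_force: 0.0
```

>>> servo_tool([
  [4.5,[0,0,3],[0,0,0]],
  [4.5,[0,0,0],[0,0,0]],
  [4.5,[0,0,0],[0,0,0]],
  [4.5,[0,0,0],[0,0,0]],
])

```text
time_s: 25.78
ee_pos: [0.4647, -0.2375, 0.0645]
tool_rot: [[-0.35, 0.937, -0.0], [0.937, 0.35, -0.0], [-0.0, -0.0, -1.0]]
ft_force: [-0.0, 0.1, 0.6]
width: 0.525
grasp_force: 0.0
```

```bash
python3 -c "
from v import *
look(); go(.4645,-.2372,-.02,20.4)"
```

```text
wrist [249.5 195.1] 1157 [ 0.463 -0.237  0.017]
wrist [222.2 250.9] 881 [ 0.4584 -0.2913  0.017 ]
top [143.9 204.3] 129 [0.5377 0.305  0.064 ]
top [159.6 214. ] 130 [0.5127 0.2611 0.064 ]
top [342.1 240.3] 96 [ 0.4618 -0.2354  0.017 ]
scene [320.1 143.6] 81 [0.5397 0.3044 0.064 ]
scene [302.6 146.4] 85 [0.5145 0.2608 0.064 ]
scene [142.9 246.9] 121 [ 0.4644 -0.2378  0.017 ]
scene [121.4 258.6] 132 [ 0.4584 -0.2931  0.017 ]
pos [ 0.4656 -0.2373  0.065 ] ang 20.49 z [ 2.4e-03 -1.0e-04 -1.0e+00] F [-0.6  0.   0.5] w 44.8 g 0.0 j7 56.6 t 25.9
shift [ 0.06 -0.12  8.5 ] len 8.5 rz 0.09345590667817305
```

>>> servo_tool([
  [4.5,[0,-0.1,3],[0,0,0]],
  [4.5,[0,0,2.5],[0,0,0]],
  [4.5,[0,0,1.9],[0,0,0]],
  [4.5,[0,0,1],[0,0,0]],
  [4.5,[0,0,0],[0,0,0]],
  [2.5,[0,0,0],[0,0,0]],
  [2.5,[0,0,0],[0,0,0]],
  [2.5,[0,0,0],[0,0,0]],
], squeeze=40)

```text
time_s: 26.6
ee_pos: [0.4646, -0.2382, -0.019]
tool_rot: [[-0.349, 0.937, 0.002], [0.937, 0.349, -0.0], [-0.001, 0.002, -1.0]]
ft_force: [-0.8, -0.4, 3.0]
width: 0.331
grasp_force: 39.5
```

>>> servo_tool([
  [2.5,[0,0,0],[0,0,0]],
  [2.5,[0,0,0],[0,0,0]],
  [2.5,[0,0,0],[0,0,0]],
  [2.5,[0,0,-2],[0,0,0]],
  [2.5,[0,0,-4],[0,0,0]],
  [2.5,[0,0,-4],[0,0,0]],
  [2.5,[0,0,-4],[0,0,0]],
  [2.5,[0,0,0],[0,0,0]],
])

```text
time_s: 27.27
ee_pos: [0.4671, -0.2402, 0.1267]
tool_rot: [[-0.348, 0.937, 0.01], [0.938, 0.348, -0.001], [-0.005, 0.009, -1.0]]
ft_force: [1.4, -1.7, 0.1]
width: 0.329
grasp_force: 39.5
```

```bash
python3 -c "
from h import *
go(.4626,.2602,.12,20.4)"
```

```text
pos [ 0.4671 -0.2402  0.1267] ang 20.36 z [ 0.0101 -0.0015 -0.9999] F [ 1.4 -1.7  0.1] w 28.1 g 39.5 j7 52.4 t 27.3
shift [47.07 16.99  0.6 ] len 50.04 rz -0.03655315398431469
```

>>> servo_tool([
  [2.5,[3.12,1.15,0],[0,0,0]],
  [2.5,[3.12,1.15,0],[0,0,0]],
  [2.5,[3.12,1.15,0],[0,0,0]],
  [2.5,[3.12,1.15,0],[0,0,0]],
  [2.5,[3.12,1.15,0],[0,0,0]],
  [2.5,[3.12,1.15,0],[0,0,0]],
  [2.5,[3.12,1.15,0],[0,0,0]],
  [2.5,[3.12,1.15,0],[0,0,0]],
])

```text
time_s: 27.93
ee_pos: [0.4625, 0.03, 0.1203]
tool_rot: [[-0.349, 0.937, 0.001], [0.937, 0.349, 0.002], [0.001, 0.002, -1.0]]
ft_force: [1.4, -0.1, 0.2]
width: 0.33
grasp_force: 39.5
```

>>> servo_tool([
  [2.5,[3.12,1.15,0],[0,0,0]],
  [2.5,[3.12,1.15,0],[0,0,0]],
  [2.5,[3.12,1.15,0],[0,0,0]],
  [2.5,[3.12,1.15,0],[0,0,0]],
  [2.5,[3.12,1.15,0],[0,0,0]],
  [2.5,[3.12,1.15,0],[0,0,0]],
  [2.5,[3.12,1.15,0],[0,0,0]],
  [2.5,[0,0,0],[0,0,0]],
])

```text
time_s: 28.6
ee_pos: [0.4604, 0.2685, 0.1198]
tool_rot: [[-0.357, 0.934, 0.001], [0.934, 0.357, 0.002], [0.002, 0.002, -1.0]]
ft_force: [-1.0, 0.0, 0.1]
width: 0.331
grasp_force: 39.5
```

>>> servo_tool([
  [2.5,[0,0,2],[0,0,0]],
  [2.5,[0,0,2],[0,0,0]],
  [2.5,[0,0,0],[0,0,0]],
  [2.5,[0,0,0],[0,0,0]],
])

```text
time_s: 28.93
ee_pos: [0.4613, 0.2604, 0.0795]
tool_rot: [[-0.349, 0.937, -0.001], [0.937, 0.349, -0.001], [-0.001, -0.001, -1.0]]
ft_force: [0.8, 0.4, 0.1]
width: 0.332
grasp_force: 39.5
```

```bash
python3 -c "
from h import *
go(.4626,.2602,.034,20.4)"
```

```text
pos [0.4613 0.2604 0.0795] ang 20.42 z [-0.001  -0.0012 -1.    ] F [0.8 0.4 0.1] w 28.3 g 39.5 j7 -7.1 t 28.9
shift [-0.06  0.12  4.55] len 4.55 rz 0.02050999437776113
```

>>> servo_tool([
  [2.5,[0,0.1,1.8],[0,0,0]],
  [2.5,[0,0,1.4],[0,0,0]],
  [2.5,[0,0,0.9],[0,0,0]],
  [2.5,[0,0,0.5],[0,0,0]],
  [2.5,[0,0,0],[0,0,0]],
  [2.5,[0,0,0],[0,0,0]],
])

```text
time_s: 29.43
ee_pos: [0.4631, 0.2615, 0.0343]
tool_rot: [[-0.349, 0.937, 0.001], [0.937, 0.349, 0.0], [0.0, 0.001, -1.0]]
ft_force: [0.2, -0.2, -1.2]
width: 0.327
grasp_force: 39.5
```

>>> servo_tool([
  [3.8,[0,0,0],[0,0,0]],
  [3.8,[0,0,0],[0,0,0]],
  [3.8,[0,0,0],[0,0,0]],
  [3.8,[0,0,0],[0,0,0]],
  [3.8,[0,0,-1],[0,0,0]],
  [4.5,[0,0,-2],[0,0,0]],
  [4.5,[0,0,-3],[0,0,0]],
  [4.5,[0,0,-3],[0,0,0]],
])

```text
time_s: 30.1
ee_pos: [0.4622, 0.2607, 0.1249]
tool_rot: [[-0.349, 0.937, -0.001], [0.937, 0.349, -0.001], [-0.001, -0.001, -1.0]]
ft_force: [1.1, -0.1, 0.6]
width: 0.528
grasp_force: 0.0
```

```bash
python3 -c "
from v import *
go(.458,-.2925,.065,20.4); look()"
```

```text
pos [0.4622 0.2607 0.1249] ang 20.41 z [-7.0e-04 -1.3e-03 -1.0e+00] F [ 1.1 -0.1  0.6] w 45.1 g 0.0 j7 -8.8 t 30.1
shift [-51.69 -19.68   6.05] len 55.65 rz 0.01020300717146938
wrist [354.5 174.7] 1001 [0.5395 0.3056 0.064 ]
wrist [252.9 189.3] 1089 [0.4627 0.2632 0.064 ]
wrist [308.5 211.1] 997 [0.5143 0.2617 0.064 ]
top [145.8 203.3] 70 [0.5406 0.3002 0.064 ]
top [159.6 214. ] 116 [0.5127 0.2611 0.064 ]
top [157.7 233.3] 113 [0.4611 0.2622 0.064 ]
top [362.8 243. ] 63 [ 0.4561 -0.2923  0.017 ]
scene [289.  137.7] 75 [0.4633 0.2612 0.064 ]
scene [320.  143.6] 80 [0.5395 0.3042 0.064 ]
scene [302.7 146.5] 84 [0.5149 0.2607 0.064 ]
scene [121.2 258.5] 128 [ 0.4578 -0.2933  0.017 ]
```

Three are placed. Last one, at (0.458, -0.292).

>>> servo_tool([
  [4.5,[-3.04,-1.16,0],[0,0,0]],
  [4.5,[-3.04,-1.16,0],[0,0,0]],
  [4.5,[-3.04,-1.16,0],[0,0,0]],
  [4.5,[-3.04,-1.16,0],[0,0,0]],
  [4.5,[-3.04,-1.16,0],[0,0,0]],
  [4.5,[-3.04,-1.16,0],[0,0,0]],
  [4.5,[-3.04,-1.16,0],[0,0,0]],
  [4.5,[-3.04,-1.16,0],[0,0,0]],
])

```text
time_s: 30.92
ee_pos: [0.4598, -0.0005, 0.1231]
tool_rot: [[-0.349, 0.937, -0.001], [0.937, 0.349, 0.0], [0.0, -0.001, -1.0]]
ft_force: [0.5, 0.7, -1.6]
width: 0.531
grasp_force: 0.0
```

>>> servo_tool([
  [4.5,[-3.04,-1.16,0],[0,0,0]],
  [4.5,[-3.04,-1.16,0],[0,0,0]],
  [4.5,[-3.04,-1.16,0],[0,0,0]],
  [4.5,[-3.04,-1.16,0],[0,0,0]],
  [4.5,[-3.04,-1.16,0],[0,0,0]],
  [4.5,[-3.04,-1.16,0],[0,0,0]],
  [4.5,[-3.04,-1.16,0],[0,0,0]],
  [4.5,[-3.04,-1.16,0],[0,0,0]],
])

```text
time_s: 31.58
ee_pos: [0.4581, -0.2603, 0.1232]
tool_rot: [[-0.35, 0.937, -0.0], [0.937, 0.35, 0.0], [0.001, -0.0, -1.0]]
ft_force: [0.2, -0.5, 1.8]
width: 0.528
grasp_force: 0.0
```

>>> servo_tool([
  [4.5,[-3.04,-1.16,0],[0,0,0]],
  [4.5,[0,0,3],[0,0,0]],
  [4.5,[0,0,3],[0,0,0]],
  [4.5,[0,0,0],[0,0,0]],
  [4.5,[0,0,0],[0,0,0]],
  [4.5,[0,0,0],[0,0,0]],
])

```text
time_s: 32.08
ee_pos: [0.4586, -0.2919, 0.0646]
tool_rot: [[-0.349, 0.937, 0.0], [0.937, 0.349, -0.0], [-0.0, 0.0, -1.0]]
ft_force: [-0.0, -0.9, 0.4]
width: 0.531
grasp_force: 0.0
```

```bash
python3 -c "
from v import *
look(); go(.458,-.292,-.02,20.4)"
```

```text
wrist [249.1 196.2] 1204 [ 0.4569 -0.2924  0.017 ]
top [143.9 204.3] 129 [0.5377 0.305  0.064 ]
top [159.6 214. ] 130 [0.5127 0.2611 0.064 ]
top [157.7 233.4] 132 [0.4608 0.2621 0.064 ]
top [362.5 243.2] 91 [ 0.4555 -0.2915  0.017 ]
scene [289.1 137.5] 80 [0.4629 0.262  0.064 ]
scene [320.1 143.6] 83 [0.5397 0.3044 0.064 ]
scene [302.6 146.4] 85 [0.5145 0.2608 0.064 ]
scene [121.5 258.5] 131 [ 0.4583 -0.2928  0.017 ]
pos [ 0.4594 -0.2918  0.0651] ang 20.49 z [ 2.4e-03 -3.0e-04 -1.0e+00] F [ 1.1 -0.7 -0.2] w 45.3 g 0.0 j7 66.1 t 32.2
shift [ 0.04 -0.16  8.51] len 8.51 rz 0.0884307337114052
```

>>> servo_tool([
  [4.5,[0,-0.12,3],[0,0,0]],
  [4.5,[0,0,2.5],[0,0,0]],
  [4.5,[0,0,1.9],[0,0,0]],
  [4.5,[0,0,1],[0,0,0]],
  [4.5,[0,0,0],[0,0,0]],
  [2.5,[0,0,0],[0,0,0]],
  [2.5,[0,0,0],[0,0,0]],
  [2.5,[0,0,0],[0,0,0]],
], squeeze=40)

```text
time_s: 32.9
ee_pos: [0.4582, -0.2927, -0.019]
tool_rot: [[-0.349, 0.937, 0.002], [0.937, 0.349, -0.001], [-0.001, 0.002, -1.0]]
ft_force: [-1.0, -0.2, 3.9]
width: 0.333
grasp_force: 39.4
```

>>> servo_tool([
  [2.5,[0,0,0],[0,0,0]],
  [2.5,[0,0,0],[0,0,0]],
  [2.5,[0,0,0],[0,0,0]],
  [2.5,[0,0,-2],[0,0,0]],
  [2.5,[0,0,-4],[0,0,0]],
  [2.5,[0,0,-4],[0,0,0]],
  [2.5,[0,0,-4],[0,0,0]],
  [2.5,[0,0,0],[0,0,0]],
])

```text
time_s: 33.57
ee_pos: [0.4604, -0.2951, 0.1268]
tool_rot: [[-0.348, 0.937, 0.01], [0.937, 0.348, -0.003], [-0.006, 0.008, -1.0]]
ft_force: [0.3, -1.5, 0.1]
width: 0.33
grasp_force: 39.4
```

```bash
python3 -c "
from h import *
go(.4362,.3050,.12,20.4)"
```

```text
pos [ 0.4604 -0.2951  0.1268] ang 20.37 z [ 0.0095 -0.003  -1.    ] F [ 0.3 -1.5  0.1] w 28.2 g 39.4 j7 62.5 t 33.6
shift [57.1  18.61  0.48] len 60.06 rz -0.030450051553231106
```

>>> servo_tool([
  [2.5,[3.34,1.11,0],[0,0,0]],
  [2.5,[3.34,1.11,0],[0,0,0]],
  [2.5,[3.34,1.11,0],[0,0,0]],
  [2.5,[3.34,1.11,0],[0,0,0]],
  [2.5,[3.34,1.11,0],[0,0,0]],
  [2.5,[3.34,1.11,0],[0,0,0]],
  [2.5,[3.34,1.11,0],[0,0,0]],
  [2.5,[3.34,1.11,0],[0,0,0]],
])

```text
time_s: 34.23
ee_pos: [0.4471, -0.0089, 0.1203]
tool_rot: [[-0.349, 0.937, 0.002], [0.937, 0.349, 0.002], [0.001, 0.002, -1.0]]
ft_force: [0.7, 0.2, -0.2]
width: 0.326
grasp_force: 39.4
```

>>> servo_tool([
  [2.5,[3.34,1.11,0],[0,0,0]],
  [2.5,[3.34,1.11,0],[0,0,0]],
  [2.5,[3.34,1.11,0],[0,0,0]],
  [2.5,[3.34,1.11,0],[0,0,0]],
  [2.5,[3.34,1.11,0],[0,0,0]],
  [2.5,[3.34,1.11,0],[0,0,0]],
  [2.5,[3.34,1.11,0],[0,0,0]],
  [2.5,[3.34,1.11,0],[0,0,0]],
])

```text
time_s: 34.9
ee_pos: [0.4368, 0.2725, 0.1201]
tool_rot: [[-0.349, 0.937, 0.001], [0.937, 0.349, 0.001], [0.001, 0.001, -1.0]]
ft_force: [0.3, 0.0, 0.8]
width: 0.329
grasp_force: 39.4
```

>>> servo_tool([
  [2.5,[3.34,1.11,0],[0,0,0]],
  [2.5,[0,0,2],[0,0,0]],
  [2.5,[0,0,2],[0,0,0]],
  [2.5,[0,0,0],[0,0,0]],
  [2.5,[0,0,0],[0,0,0]],
])

```text
time_s: 35.32
ee_pos: [0.4355, 0.3051, 0.0795]
tool_rot: [[-0.349, 0.937, -0.001], [0.937, 0.349, -0.001], [-0.001, -0.001, -1.0]]
ft_force: [-0.3, 0.2, 0.2]
width: 0.335
grasp_force: 39.5
```

```bash
python3 -c "
from h import *
go(.4362,.3050,.034,20.4)"
```

```text
pos [0.4355 0.3051 0.0795] ang 20.41 z [-8.0e-04 -1.3e-03 -1.0e+00] F [-0.3  0.2  0.2] w 28.6 g 39.5 j7 -12.4 t 35.3
shift [-0.03  0.07  4.55] len 4.55 rz 0.010163701587089236
```

>>> servo_tool([
  [2.5,[0,0,1.8],[0,0,0]],
  [2.5,[0,0,1.4],[0,0,0]],
  [2.5,[0,0,0.9],[0,0,0]],
  [2.5,[0,0,0.5],[0,0,0]],
  [2.5,[0,0,0],[0,0,0]],
  [2.5,[0,0,0],[0,0,0]],
])

```text
time_s: 35.82
ee_pos: [0.4362, 0.3059, 0.0343]
tool_rot: [[-0.349, 0.937, 0.001], [0.937, 0.349, 0.001], [0.0, 0.001, -1.0]]
ft_force: [0.2, 0.6, 0.5]
width: 0.328
grasp_force: 39.5
```

>>> servo_tool([
  [3.8,[0,0,0],[0,0,0]],
  [3.8,[0,0,0],[0,0,0]],
  [3.8,[0,0,0],[0,0,0]],
  [3.8,[0,0,0],[0,0,0]],
  [3.8,[0,0,-1],[0,0,0]],
  [4.5,[0,0,-2],[0,0,0]],
  [4.5,[0,0,-3],[0,0,0]],
  [4.5,[0,0,-3],[0,0,0]],
])

```text
time_s: 36.48
ee_pos: [0.4354, 0.3051, 0.1249]
tool_rot: [[-0.349, 0.937, -0.001], [0.937, 0.349, -0.001], [-0.001, -0.001, -1.0]]
ft_force: [0.6, 0.8, 0.2]
width: 0.528
grasp_force: 0.0
```

```bash
python3 -c "
from v import *
go(.545,-.076,.12,90.4); look()
import glob
a=cv2.imread(sorted(glob.glob('pics/w_3*.png'))[-1])[60:330,130:420]; b=cv2.imread(sorted(glob.glob('pics/top_3*.png'))[-1])[130:260,220:420]
a=cv2.resize(a,(400,372)); b=cv2.resize(b,(400,260),interpolation=cv2.INTER_CUBIC)
o=np.zeros((372,800,3),np.uint8); o[:,:400]=a; o[:260,400:]=b; cv2.imwrite('pics/c9.png',o)"
```

```text
pos [0.4354 0.3051 0.1249] ang 20.42 z [-6.0e-04 -1.3e-03 -1.0e+00] F [0.6 0.8 0.2] w 45.1 g 0.0 j7 -14.2 t 36.5
shift [-39.54  -3.02   0.53] len 39.66 rz -69.98280816963549
wrist [253.  190.9] 1087 [0.4364 0.3063 0.064 ]
wrist [358.8 229.3] 849 [0.5392 0.306  0.064 ]
wrist [263.7 244.7] 943 [0.4626 0.2633 0.064 ]
top [144.1 204.3] 65 [0.5377 0.3045 0.064 ]
top [160.8 214.3] 46 [0.512  0.2578 0.064 ]
top [157.4 233.5] 130 [0.4605 0.2629 0.064 ]
top [140.1 243. ] 127 [0.4342 0.3064 0.064 ]
scene [292.7 126.8] 71 [0.4372 0.3044 0.064 ]
scene [288.9 137.6] 75 [0.4628 0.2613 0.064 ]
scene [320.1 143.6] 81 [0.5397 0.3044 0.064 ]
scene [302.6 146.3] 86 [0.5142 0.2611 0.064 ]
```

View pics/c9.png

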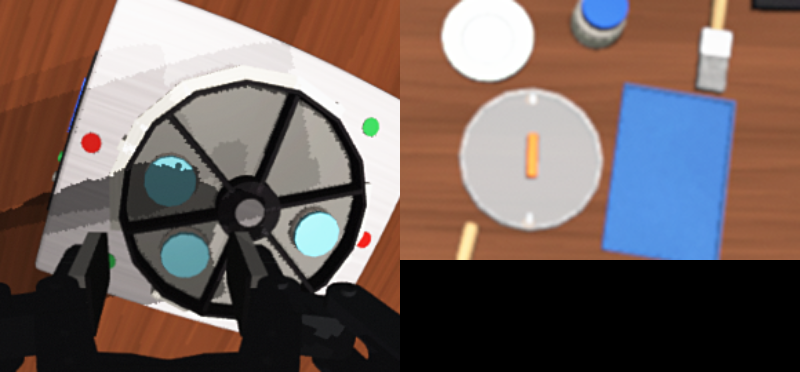

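All four tablets sit in separate compartments, the tray is empty, and the cover lies flat with its grip at crop (532,155). Going to the cover.

>>> servo_tool([
  [4.5,[-3.3,-0.25,0],[0,0,0]],
  [4.5,[-3.3,-0.25,0],[0,0,0]],
  [4.5,[-3.3,-0.25,0],[0,0,0]],
  [4.5,[-3.3,-0.25,0],[0,0,0]],
  [4.5,[-3.3,-0.25,0],[0,0,0]],
  [4.5,[-3.3,-0.25,0],[0,0,0]],
  [4.5,[-3.3,-0.25,0],[0,0,0]],
  [4.5,[-3.3,-0.25,0],[0,0,0]],
])

```text
time_s: 37.3
ee_pos: [0.5089, 0.0498, 0.1232]
tool_rot: [[-0.349, 0.937, -0.001], [0.937, 0.349, 0.0], [0.0, -0.001, -1.0]]
ft_force: [0.8, 1.2, -0.1]
width: 0.525
grasp_force: 0.0
```

>>> servo_tool([
  [4.5,[-3.3,-0.25,0],[0,0,0]],
  [4.5,[-3.3,-0.25,0],[0,0,0]],
  [4.5,[-3.3,-0.25,0],[0,0,0]],
  [4.5,[-3.3,-0.25,0],[0,0,0]],
  [4.5,[0,0,0],[0,0,-7]],
  [4.5,[0,0,0],[0,0,-7]],
  [4.5,[0,0,0],[0,0,-7]],
  [4.5,[0,0,0],[0,0,-7]],
])

```text
time_s: 37.97
ee_pos: [0.5453, -0.0761, 0.1229]
tool_rot: [[-0.752, 0.659, -0.001], [0.659, 0.752, -0.0], [0.001, -0.001, -1.0]]
ft_force: [-1.3, 0.0, 0.1]
width: 0.528
grasp_force: 0.0
```

>>> servo_tool([
  [4.5,[0,0,0],[0,0,-7]],
  [4.5,[0,0,0],[0,0,-7]],
  [4.5,[0,0,0],[0,0,-7]],
  [4.5,[0,0,0],[0,0,-7]],
  [4.5,[0,0,0],[0,0,-7]],
  [4.5,[0,0,0],[0,0,-7]],
  [4.5,[0,0,0],[0,0,0]],
  [4.5,[0,0,0],[0,0,0]],
])

```text
time_s: 38.63
ee_pos: [0.5455, -0.0758, 0.1231]
tool_rot: [[-1.0, -0.004, -0.001], [-0.004, 1.0, -0.0], [0.001, -0.0, -1.0]]
ft_force: [0.5, -0.8, 0.0]
width: 0.527
grasp_force: 0.0
```

```bash
python3 - <<'E'
from h import *
s=manip.state(); w=manip.snapshot('wrist'); cv2.imwrite('pics/w10.png',w); t=manip.snapshot('top')
t0=cv2.imread('pics/top_36.5.png') if False else None
import glob
f=sorted(glob.glob('pics/top_3*.png'))[-1]; t0=cv2.imread(f)
def bar(im,cam,roi):
    m=cv2.inRange(cv2.cvtColor(im,cv2.COLOR_BGR2HSV),(5,190,60),(20,255,255)); k=np.zeros_like(m); y0,y1,x0,x1=roi; k[y0:y1,x0:x1]=m[y0:y1,x0:x1]
    n,l,st,c=cv2.connectedComponentsWithStats(k); i=1+np.argmax(st[1:,4]); pts=np.argwhere(l==i)[:,::-1].astype(np.float32)
    r=cv2.minAreaRect(pts); P=cv2.boxPoints(r)
    W=np.array([at(cam,q,.056,s)[:2] for q in P]); ce=W.mean(0); e=[W[1]-W[0],W[2]-W[1]]; L=max(e,key=np.linalg.norm)
    print(cam,st[i,4],np.round(r[0],1),ce.round(4),[np.linalg.norm(v).round(4) for v in e],np.degrees(np.arctan2(L[1],L[0])).round(1))
bar(t0,'top',(190,225,270,300)); bar(w,'wrist',(120,260,180,320))
go(.545,-.076,.001,90.4)
E
```

```text
Traceback (most recent call last):
ValueError: attempt to get argmax of an empty sequence
```

```bash
python3 - <<'E'
from h import *
s=manip.state(); w=cv2.imread('pics/w10.png')
print(at('top',(286,207.5),.056), 'exp bar px',[proj('wrist',(.545+d,-.076+e,.056),s).round(1) for d in(-.03,.03) for e in(-.007,.007)])
h=cv2.cvtColor(w,cv2.COLOR_BGR2HSV)[120:260,180:320]
m=cv2.inRange(h,(3,130,40),(22,255,255)); n,l,st,c=cv2.connectedComponentsWithStats(m); i=1+np.argmax(st[1:,4])
r=cv2.minAreaRect(np.argwhere(l==i)[:,::-1].astype(np.float32)); ce=np.array(r[0])+[180,120]; print(st[i],ce,r[1:],at('wrist',ce,.056,s)); go(.545,-.076,.001,90.4)
E
```

```text
[ 0.54188667 -0.07653501  0.056     ] exp bar px [array([244.1, 155. ]), array([261. , 155.1]), array([244.4, 222.6]), array([260.2, 222.7])]
[  64   33   16   70 1054] [251.5 187.5] ((69.0, 15.0), 90.0) [ 0.54288144 -0.0767962   0.056     ]
pos [ 0.5457 -0.0758  0.1233] ang 90.21 z [-6.e-04 -1.e-04 -1.e+00] F [ 0.3  1.7 -0.2] w 45.3 g 0.0 j7 101.3 t 38.7
shift [ 0.06 -0.02 12.23] len 12.23 rz -0.190432145178562
```

>>> servo_tool([
  [4,[0.05,0,3],[0,0,0]],
  [4,[0,0,3],[0,0,0]],
  [4,[0,0,2.5],[0,0,0]],
  [4,[0,0,2],[0,0,0]],
  [4,[0,0,1],[0,0,0]],
  [4,[0,0,0.6],[0,0,0]],
  [4,[0,0,0],[0,0,0]],
  [4,[0,0,0],[0,0,0]],
])

```text
time_s: 39.4
ee_pos: [0.546, -0.0759, 0.0033]
tool_rot: [[-1.0, -0.007, 0.001], [-0.007, 1.0, -0.0], [-0.001, -0.0, -1.0]]
ft_force: [-0.3, -0.2, -0.5]
width: 0.47
grasp_force: 0.0
```

>>> servo_tool([
  [0.5,[0,0,0],[0,0,0]],
  [0.5,[0,0,0],[0,0,0]],
  [0.5,[0,0,0],[0,0,0]],
  [0.5,[0,0,0],[0,0,0]],
  [0.5,[0,0,0],[0,0,0]],
  [0.5,[0,0,0],[0,0,0]],
  [0.5,[0,0,0],[0,0,0]],
], squeeze=80)

```text
time_s: 39.98
ee_pos: [0.5464, -0.0758, 0.0039]
tool_rot: [[-1.0, -0.007, 0.002], [-0.007, 1.0, 0.001], [-0.002, 0.0, -1.0]]
ft_force: [-2.5, -0.6, 6.7]
width: 0.143
grasp_force: 78.9
```

```bash
python3 -c "
from h import *
go(.488,.3055,.13,138.4)"
```

```text
pos [ 0.5464 -0.0758  0.0039] ang 90.41 z [ 2.e-03  5.e-04 -1.e+00] F [-2.5 -0.6  6.7] w 12.2 g 78.9 j7 107.3 t 40.0
shift [  5.54  38.18 -12.6 ] len 40.58 rz -47.985240140941045
```

>>> servo_tool([
  [0.5,[0,0,-1],[0,0,0]],
  [0.5,[0,0,-3],[0,0,0]],
  [0.5,[0,0,-3],[0,0,0]],
  [0.5,[0,0,-3],[0,0,0]],
  [0.5,[0,0,-2.6],[0,0,0]],
  [0.5,[0,1.5,0],[0,0,0]],
  [0.5,[0.5,3,0],[0,0,0]],
  [0.5,[0.5,3,0],[0,0,0]],
])

```text
time_s: 40.65
ee_pos: [0.535, -0.0012, 0.1301]
tool_rot: [[-1.0, -0.004, 0.002], [-0.004, 1.0, 0.0], [-0.002, 0.0, -1.0]]
ft_force: [0.9, 0.9, -2.8]
width: 0.137
grasp_force: 78.3
```

>>> servo_tool([
  [0.5,[0.5,3,0],[0,0,0]],
  [0.5,[0.5,3,0],[0,0,0]],
  [0.5,[0.5,3,0],[0,0,0]],
  [0.5,[0.5,3,0],[0,0,0]],
  [0.5,[0.5,3,0],[0,0,0]],
  [0.5,[0.5,3,0],[0,0,0]],
  [0.5,[0.5,3,0],[0,0,0]],
  [0.5,[0.5,3,0],[0,0,0]],
])

```text
time_s: 41.32
ee_pos: [0.4925, 0.2401, 0.1295]
tool_rot: [[-1.0, -0.007, 0.001], [-0.007, 1.0, 0.0], [-0.001, 0.0, -1.0]]
ft_force: [0.7, -0.0, -2.5]
width: 0.142
grasp_force: 78.3
```

>>> servo_tool([
  [0.5,[0.5,3,0],[0,0,0]],
  [0.5,[0,3,0],[0,0,0]],
  [0.5,[0,0.7,0],[0,0,-6]],
  [0.5,[0,0,0],[0,0,-6]],
  [0.5,[0,0,0],[0,0,-6]],
  [0.5,[0,0,0],[0,0,-6]],
  [0.5,[0,0,0],[0,0,-6]],
  [0.5,[0,0,0],[0,0,-6]],
])

```text
time_s: 41.98
ee_pos: [0.4875, 0.3055, 0.1293]
tool_rot: [[-0.802, -0.598, 0.001], [-0.598, 0.802, -0.0], [-0.0, -0.0, -1.0]]
ft_force: [0.0, 0.6, -2.0]
width: 0.143
grasp_force: 78.5
```

>>> servo_tool([
  [0.5,[0,0,0],[0,0,-6]],
  [0.5,[0,0,0],[0,0,-6]],
  [0.5,[0,0,0],[0,0,0]],
  [0.5,[0,0,0],[0,0,0]],
  [0.5,[0,0,0],[0,0,0]],
])

```text
time_s: 42.4
ee_pos: [0.4875, 0.3057, 0.1289]
tool_rot: [[-0.666, -0.746, 0.0], [-0.746, 0.666, 0.0], [-0.0, -0.0, -1.0]]
ft_force: [-0.2, -0.2, -2.0]
width: 0.143
grasp_force: 78.4
```

```bash
python3 - <<'E'
from h import *
go(.4882,.3054,.06,138.4)
s=manip.state(); w=manip.snapshot('wrist'); cv2.imwrite('pics/w11.png',w)
t=manip.snapshot('scene')[80:200,235:385]; cv2.imwrite('pics/s11.png',t)
o=np.zeros((480,800,3),np.uint8); o[:350,:466]=cv2.resize(w[:,:],(466,350)); o[:267,466:]=cv2.resize(t,(334,267)); cv2.imwrite('pics/c11.png',o)
E
```

```text
pos [0.4875 0.3057 0.1289] ang 138.23 z [ 3.e-04  1.e-04 -1.e+00] F [-0.2 -0.2 -2. ] w 12.2 g 78.4 j7 105.8 t 42.4
shift [-0.02 -0.07  6.89] len 6.89 rz -0.17176493150040528
```

View pics/c11.png

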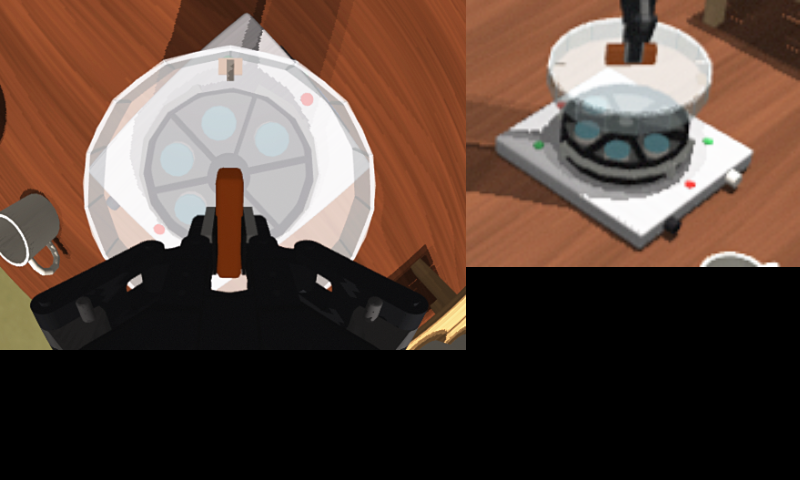

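The cover is held level with the bar towards the green dots. Lowering it gently.

>>> servo_tool([
  [0.5,[-0.1,-0.05,1.5],[0,0,0]],
  [0.5,[0,0,1.5],[0,0,0]],
  [0.5,[0,0,1.2],[0,0,0]],
  [0.5,[0,0,0.8],[0,0,0]],
  [0.5,[0,0,0.4],[0,0,0]],
  [0.5,[0,0,0.4],[0,0,0]],
  [0.5,[0,0,0.4],[0,0,0]],
  [0.5,[0,0,0.4],[0,0,0]],
])

```text
time_s: 43.17
ee_pos: [0.4889, 0.3065, 0.0627]
tool_rot: [[-0.663, -0.748, 0.001], [-0.748, 0.663, 0.001], [-0.001, -0.0, -1.0]]
ft_force: [0.3, -0.3, -2.3]
width: 0.142
grasp_force: 78.5
```

```bash
python3 -c "
from h import *
go(.4882,.3054,.043,138.4); print(manip.state()['ft_torque'])"
```

```text
pos [0.4889 0.3065 0.0627] ang 138.44 z [ 7.e-04  6.e-04 -1.e+00] F [ 0.3 -0.3 -2.3] w 12.1 g 78.5 j7 107.3 t 43.2
shift [ 0.13 -0.02  1.97] len 1.97 rz 0.035827389127661036
[ 0.00089926  0.00546896 -0.00459669]
```

>>> servo_tool([
  [0.5,[0,0,0.4],[0,0,0]],
  [0.5,[0,0,0.4],[0,0,0]],
  [0.5,[0,0,0.4],[0,0,0]],
  [0.5,[0,0,0.3],[0,0,0]],
  [0.5,[0,0,0],[0,0,0]],
  [0.5,[0,0,0],[0,0,0]],
])

```text
time_s: 43.67
ee_pos: [0.4884, 0.3062, 0.0474]
tool_rot: [[-0.663, -0.748, -0.0], [-0.748, 0.663, -0.0], [0.0, 0.0, -1.0]]
ft_force: [0.3, -0.2, -2.3]
width: 0.144
grasp_force: 78.5
```

>>> servo_tool([
  [0.5,[0,0,0.2],[0,0,0]],
  [0.5,[0,0,0.2],[0,0,0]],
  [0.5,[0,0,0],[0,0,0]],
  [0.5,[0,0,0],[0,0,0]],
])

```text
time_s: 44.0
ee_pos: [0.4888, 0.3064, 0.0439]
tool_rot: [[-0.663, -0.748, 0.001], [-0.748, 0.663, 0.0], [-0.001, -0.0, -1.0]]
ft_force: [-1.1, -0.2, 2.3]
width: 0.14
grasp_force: 79.0
```

```bash
python3 -c "
from h import *
go(.4882,.3054,.043,138.4); print(manip.state()['ft_torque'])"
```

```text
pos [0.4888 0.3064 0.0439] ang 138.44 z [ 5.e-04  5.e-04 -1.e+00] F [-1.1 -0.2  2.3] w 12.0 g 79.0 j7 107.7 t 44.0
shift [ 0.11 -0.02  0.09] len 0.15 rz 0.04070344418425975
[-0.09501408  0.17510873  0.00534977]
```

Seated: contact at 40 mm above the counter reading. Turning clockwise.

>>> servo_tool([
  [0.5,[0,0,0],[0,0,4]],
  [0.5,[0,0,0],[0,0,4]],
  [0.5,[0,0,0],[0,0,4]],
  [0.5,[0,0,0],[0,0,4]],
  [0.5,[0,0,0],[0,0,4]],
  [0.5,[0,0,0],[0,0,4]],
  [0.5,[0,0,0],[0,0,4]],
  [0.5,[0,0,0],[0,0,4]],
])

```text
time_s: 44.67
ee_pos: [0.489, 0.3066, 0.0439]
tool_rot: [[-0.96, -0.28, 0.001], [-0.28, 0.96, 0.001], [-0.001, 0.0, -1.0]]
ft_force: [-0.1, 0.2, 2.4]
width: 0.146
grasp_force: 78.9
```

>>> servo_tool([
  [0.5,[0,0,0],[0,0,4]],
  [0.5,[0,0,0],[0,0,4]],
  [0.5,[0,0,0],[0,0,4]],
  [0.5,[0,0,0],[0,0,3]],
  [0.5,[0,0,0],[0,0,2]],
  [0.5,[0,0,0],[0,0,0]],
  [0.5,[0,0,0],[0,0,0]],
])

```text
time_s: 45.25
ee_pos: [0.489, 0.3064, 0.0439]
tool_rot: [[-1.0, 0.007, 0.001], [0.007, 1.0, 0.0], [-0.001, 0.0, -1.0]]
ft_force: [0.9, -1.5, 3.3]
width: 0.143
grasp_force: 80.2
```

```bash
python3 -c "
from h import *
go(.4882,.3054,.043,90.4); print(manip.state()['ft_torque'])"
```

```text
pos [0.489  0.3064 0.0439] ang 89.59 z [ 0.0011  0.     -1.    ] F [ 0.9 -1.5  3.3] w 12.2 g 80.2 j7 61.7 t 45.2
shift [ 0.08 -0.1   0.09] len 0.16 rz -0.8054339535883059
[-0.37535047 -0.11079552  1.1672655 ]
```

The stop is reached (1.2 N m). Release and retreat.

>>> servo_tool([
  [4,[0,0,0],[0,0,0]],
  [4,[0,0,0],[0,0,0]],
  [4,[0,0,0],[0,0,0]],
  [4,[0,0,0],[0,0,0]],
  [4,[0,0,-1],[0,0,0]],
  [4,[0,0,-3],[0,0,0]],
  [4,[0,0,-4],[0,0,0]],
  [4,[0,0,-4],[0,0,0]],
])

```text
time_s: 45.92
ee_pos: [0.4879, 0.3055, 0.165]
tool_rot: [[-1.0, 0.01, -0.001], [0.01, 1.0, -0.001], [0.001, -0.001, -1.0]]
ft_force: [0.9, 1.0, 0.1]
width: 0.468
grasp_force: 0.0
```

>>> servo_tool([
  [4,[0,0,-2],[0,0,0]],
  [4,[0,0,0],[0,0,0]],
  [4,[0,0,0],[0,0,0]],
])

```text
time_s: 46.17
ee_pos: [0.4892, 0.3067, 0.1856]
tool_rot: [[-1.0, 0.01, 0.002], [0.01, 1.0, 0.002], [-0.002, 0.002, -1.0]]
ft_force: [0.0, -0.3, -0.7]
width: 0.469
grasp_force: 0.0
```

```bash
python3 - <<'E'
from h import *
go(.4882,.3054,.043,90.4)
s=manip.state(); w=manip.snapshot('wrist')
h=cv2.cvtColor(w,cv2.COLOR_BGR2HSV)[120:260,180:320]
m=cv2.inRange(h,(3,130,40),(22,255,255)); n,l,st,c=cv2.connectedComponentsWithStats(m); i=1+np.argmax(st[1:,4])
r=cv2.minAreaRect(np.argwhere(l==i)[:,::-1].astype(np.float32)); ce=np.array(r[0])+[180,120]; print(ce,r[1:],at('wrist',ce,.096,s))
t=manip.snapshot('scene')[80:200,235:385]
o=np.zeros((384,800,3),np.uint8); o[:375,:500]=cv2.resize(w,(500,375)); o[:240,500:]=cv2.resize(t,(300,240)); cv2.imwrite('pics/c12.png',o)
E
```

```text
pos [0.4892 0.3067 0.1856] ang 89.44 z [ 0.0022  0.0024 -1.    ] F [ 0.  -0.3 -0.7] w 40.1 g 0.0 j7 58.0 t 46.2
shift [ 0.13 -0.17 14.26] len 14.26 rz -0.9604268851890936
[250.51135254 180.51085663] ((63.25105285644531, 14.196495056152344), 88.72696685791016) [0.48588051 0.30507758 0.096     ]
```

View pics/c12.png

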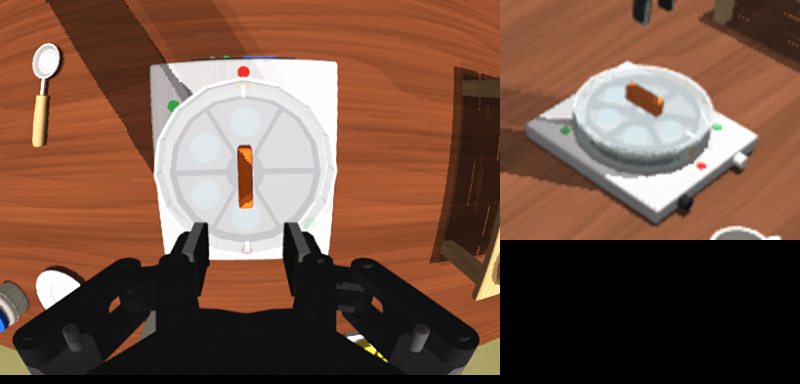

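The cover is seated and locked at the red dots, all four tablets show under it, and the robot is clear.

```bash
python3 -c "
from bench import manip
print(manip.hand_in())"
```

```text
the job is handed in; nothing more can be done
None
```

I handed the job in: all four tablets lie one to a compartment, the cover is back on and turned clockwise to its stop at the red dots, and the mug, saucer, spoon and tub were not touched; the hand-in gave no verdict.

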